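# Strip the counter-top water filter for airing

## Task

Take the water filter out of use: first turn its drain valve to half open (45 degrees), then fold the cover up until it stands upright, and slide every wound cartridge off its post and put it in the tray, lying or standing, fully inside. Then fold the cover back down to half-way, 45 degrees, so the tub can air, and turn the drain valve fully shut. Leave the kettle, mugs and everything else on the counter where they are.

Things in the scene. Friction and masses are not known exactly. Their poses are not given: they have to be found in the camera images.
- filter: counter-top water filter, fixed: open white tub 160 (x) x 350 (y) mm outside, walls 6 mm, rim 60 mm and floor 6 mm above the counter; three upright steel posts 20 mm across, tops 45 mm above the counter, at y = -105, 0, +105 mm, x = 0. Origin: centre of the underside, z up; -x is the front (cover's free edge); the drain valve is beyond its +y end.
- cover (a joint): angle of the tub's stiff cover, rad: 0 = lying closed, 1.57 = upright, stop at 1.75. Stiff friction hinge (0.5 N m, cover 0.3 kg): it stays at any angle where it is left. A panel 160 mm from hinge to free edge, 350 mm wide, 8 mm thick, hinged along the tub's rear (+x) top edge; the free front edge swings up and back as the angle grows.
- cover_hinge (a point): middle of the cover's hinge line, 80 mm behind the tub's centre and 62 mm above the counter; the hinge line runs along this point's (and the filter's) y axis
- cover_bar (a point): middle of the cover's handle, a round steel bar 10 mm thick, 110 mm long, parallel to the hinge line, 135 mm from it towards the free edge and 48 mm above the hinge line when closed (35 mm free gap to the panel); can be pinched from above at every angle and turns between the pads as the cover folds. Moves with the cover; z is the cover's outward normal.
- valve (a joint): drain valve handle, rad: 0 = shut (lever points to the filter's -x, across the pipe), 0.785 = half open, 1.57 = fully open (lever points to the filter's +y, along the pipe). Turns clockwise seen from above as it grows; stops at 0 and 1.57; friction 0.15 N m, stays where it is left.
- valve_axis (a point): point on the valve handle's vertical axis at the height of the lever's middle, 85 mm above the counter, at the filter's x = 0, y = +235 mm
- lever_grip (a point): where to hold the valve lever, 70 mm out from its axis: an upright steel blade 95 mm long, 12 mm wide, 22 mm tall (74 to 96 mm above the counter); this point is at mid height. Moves with the lever; its x axis runs along the lever, inwards to the axis.
- tray: loose aluminium tray, 260 (x) x 170 (y) x 30 mm tall, walls and floor 5 mm. Origin: centre of the underside, z up.
- cart0: string-wound filter cartridge, a cream cylinder 55 mm across and 45 mm long with a 26 mm hole right through, about 0.09 kg; at the start it stands over a post in the tub, 6 mm above the counter. Origin: centre of the end that is its underside at the start, z along its axis. Not every cartridge is present.
- cart1: string-wound filter cartridge, a cream cylinder 55 mm across and 45 mm long with a 26 mm hole right through, about 0.09 kg; at the start it stands over a post in the tub, 6 mm above the counter. Origin: centre of the end that is its underside at the start, z along its axis. Not every cartridge is present.
- cart2: string-wound filter cartridge, a cream cylinder 55 mm across and 45 mm long with a 26 mm hole right through, about 0.09 kg; at the start it stands over a post in the tub, 6 mm above the counter. Origin: centre of the end that is its underside at the start, z along its axis. Not every cartridge is present.
- kettle: bystander: glass kettle on a black round base, 200 mm tall, 156 mm across, handle on one side. Origin: its underside's centre.
- trivet: bystander: red silicone trivet, disc 170 mm across, 8 mm thick, lying flat. Origin: its underside's centre.
- canister: bystander: small aluminium canister, 75 mm across, 98 mm tall. Origin: its underside's centre.
- jar: bystander: glass jar with a wooden cap, 70 mm across, 90 mm tall. Origin: its underside's centre.
- teabox: bystander: cardboard tea box, 80 x 150 x 75 mm tall. Origin: its underside's centre.
- teaspoon: bystander: steel spoon, 150 mm long, lying on the counter. Origin: its underside's centre.

How it is judged (in metres and radians):
On the way, in this order (a step that is already met when the one before it is completed fails the run):
1. the drain valve is turned to half open and left there (value of joint valve between 0.635 and 0.935 rad and velocity of joint valve between -0.05 and 0.05 rad/s), for 0.5 s.
2. the cover stands upright (value of joint cover above 1.4 rad and velocity of joint cover between -0.05 and 0.05 rad/s), for 0.3 s.
3. all the cartridges lie in the tray (x of cart0 in the frame of tray between -0.125 and 0.125 m and y of cart0 in the frame of tray between -0.08 and 0.08 m and z of cart0 in the frame of tray between -0.005 and 0.056 m and linear speed of each of cart0, cart1, cart2 below 0.03 m/s and x of cart1 in the frame of tray between -0.125 and 0.125 m and y of cart1 in the frame of tray between -0.08 and 0.08 m and z of cart1 in the frame of tray between -0.005 and 0.056 m and x of cart2 in the frame of tray between -0.125 and 0.125 m and y of cart2 in the frame of tray between -0.08 and 0.08 m and z of cart2 in the frame of tray between -0.005 and 0.056 m), for 0.3 s.
At the end, for the whole second after the job is handed in: every cartridge present is at rest inside the tray (origin within 125 mm and 80 mm of the tray's centre along its x and y, under 56 mm above its underside), the tray stands flat (within 0.1 rad), the cover rests at 45 degrees give or take 0.15 rad, and the drain valve is shut to within 0.1 rad (all of step 3 and value of joint cover between 0.635 and 0.935 rad and value of joint valve below 0.1 rad and velocity of joint cover between -0.05 and 0.05 rad/s and angle between tray's own z axis and vertical below 0.1 rad); the robot touches nothing.
It fails at once if a bystander is moved more than 25 mm (distance of any of kettle, trivet, canister, jar, teabox, teaspoon from where it was at the start of the episode above 0.025 m).
Of cart0, cart1, cart2 only 2 to 3 are there at a start; the rules pass over those that are not, and their reading is None.
At some moment in a run one of tray may be knocked a few centimetres aside while the robot is not near it.
Once in a run the grip may slacken for a moment while it holds something.
It also fails if it takes over 208 s, if anything falls off the work surface, if the arm or the gripper's body presses on something with over 40 N, if the wrist force passes 120 N, or if a joint passes its speed limit or range.

## Robot

A 6-joint arm with a two-finger parallel gripper is mounted at the origin on the work surface. World frame = base frame: x ahead of the robot, y to its left, z up, the work surface at z = 0. Lengths are in m, angles in degrees, forces in N, time in s.
With the tool pointing down it reaches from about 0.4 to 0.825 m from the base axis. Payload 7 kg.
Tool frame: the origin (TCP) lies on the centre line of the jaws, within the pads' length; the fingertips stand 22 mm ahead of it and the grasp point (between the pads) lies 3 mm ahead of it (ctrl.finger_overhang is the distance from the TCP to the fingertips, in m); z points along the fingers, y is the line along which they close (so a half turn about z gives the same grasp; the last joint's range is limited). The gripper opens to 88 mm and grips with 3 to 60 N. Pads are 19 mm wide; open, the fingers measure 130 mm over their backs; the gripper's body (78 mm by 193 mm) begins 47 mm behind the grasp point.
Start: joints at [90.075, 20.546, 0.682, 0, -70.136, -16.507], TCP at [0.191, 0.647, 0.249] pointing down, gripper open.
Joint ranges: [-176.03, 176.03], [-82.01, 121.73], [-58.28, 71.71], [-173.87, 95.51], [-174.79, -0.11], [-173.66, 173.66]. Speed limits (degrees/s): [136.94, 136.94, 172.46, 180, 180, 180].

## Interface

Orientations are given as [roll, pitch, yaw] about the fixed x, y, z axes, in that order (R = Rz(yaw) Ry(pitch) Rx(roll)).
In Python, from plant import ctrl gives the robot as it stands. The module is installed in compiled form; this text tells all that it offers.
- The arm moves only by the shell command python3 -m creep 'ROWS'. ROWS is JSON, a list of rows, each an object with "grip": the closure, from 0 (fully open) to 1 (shut); "delta_pos": the shift along the tool's x, y, z scaled (see below), a list of three; "rotation": the turn, a rotation vector about the tool's x, y, z scaled (see below), a list of three. A call has 1 to 5 rows; each row is the pose to reach, as a shift and turn from the pose commanded when the call began, along the tool's axes at that moment; what a row does not reach only later rows make up. The controller multiplies each number of a shift by 10 cm and each number of a turn by pi/2 rad. A row lasts 1/10 s, in which the tool goes at most 50 mm and 8.59 degrees, less where a joint would pass 70% of its speed; a pose out of reach is approached as far as the arm can. A call with a number of a shift or a turn outside -1 to 1 is refused whole. A call with a gripper value outside its range is refused whole. The fingers move at their own pace and stop on an object; the grip force is fixed at half the most. Time passes only in rows, so rows that repeat a pose let the fingers close. It gives the time, the measured TCP pose, the force, the opening and the grip force at its end, in the units of the state.
- ctrl.get_obs(): the state, without advancing time (a new reading comes with each control period).
- ctrl.snapshot(name): name is "scene" or "top"; returns a dict with "color" (480x640x3 uint8, red, green, blue), "intrinsics" (3x3 intrinsics, pixels), "R" (3x3) and "t" (3): a world point X has camera coordinates R X + t. Camera axes: x right, y down, z forward; pixel columns grow to the right and rows downward; lengths in m; the calibration is good to about 2 mm. A picture is of the moment at which its call begins. There is no depth.
- ctrl.close_job(): hands the job in; it is judged then, once.
The state is a dict: "clock": time; "joint_pos": joint angles; "qvel": joint speeds; "tau": joint torques, N m; "tool_pos": TCP position; "orientation": TCP orientation; "force": force on the tool from outside, world axes, zero at the start; "moment": the same for the moment, N m; "opening": finger opening in m; "gripper_force": force on a finger pad.
Only numpy, scipy, OpenCV 4.12 (cv2) and the standard library are available. Lean on these libraries where they do the work, as an engineer would, in place of code of your own. Each camera call takes 0.05 s, during which the arm holds its last target. There are 200 camera calls.

## Working session

There is one attempt and no reset: what is moved stays moved. The work goes in short steps, Python scripts to look and compute and a shell command to move; the robot and the scene stay as the last step left them, time stands still between calls to the robot, and variables do not carry over. Pictures are saved under pics/ and viewed, at most 14 in all, crops included, and the job is handed in when it is done.

```bash
mkdir -p pics; python3 - <<'E'
from plant import ctrl
import cv2,pickle
for n in("scene","top"):
    s=ctrl.snapshot(n); cv2.imwrite(f"pics/{n}0.png",s["color"][:,:,::-1]); print(n,s["intrinsics"],s["R"],s["t"])
    pickle.dump(s,open(n+".pkl","wb"))
print(ctrl.get_obs(),ctrl.finger_overhang)
E
```

```text
scene [[588.12214852   0.         321.46631197]
 [  0.         588.12214852 231.39931835]
 [  0.           0.           1.        ]] [[ 0.64235385  0.76632381  0.01137287]
 [ 0.59456369 -0.48890643 -0.63832947]
 [-0.48360681  0.41679529 -0.76967925]] [-0.42969367 -0.21798713  1.59088558]
top [[466.85280905   0.         319.44650522]
 [  0.         466.85280905 242.79234754]
 [  0.           0.           1.        ]] [[-0.01663522 -0.99962601 -0.02170488]
 [-0.99698247  0.01822961 -0.07545615]
 [ 0.0758236   0.02038415 -0.99691287]] [0.12310429 0.55066851 1.34728024]
{'clock': 0.1, 'joint_pos': array([ 9.00748475e+01,  2.05876573e+01,  6.39485261e-01, -1.73673887e-02,
       -7.01341985e+01, -1.65068726e+01]), 'qvel': array([ 0.09094599, -0.1223868 ,  0.16086662,  0.01233302, -0.03324183,
       -0.09976646]), 'tau': array([-2.24352902e-03, -5.84158587e+01,  2.93751329e+01,  7.01546654e+00,
        1.01418103e-02, -5.26137683e-05]), 'tool_pos': array([0.19085339, 0.64704955, 0.24771733]), 'orientation': array([ 1.79916385e+02, -7.75164820e-03, -1.64379330e+01]), 'force': array([-0.47274519, -0.22388283,  0.18645362]), 'moment': array([-0.00240401,  0.01818753,  0.02316061]), 'gripper_force': 0.0, 'opening': 0.08758630418592839} 0.022
```

View pics/scene0.png

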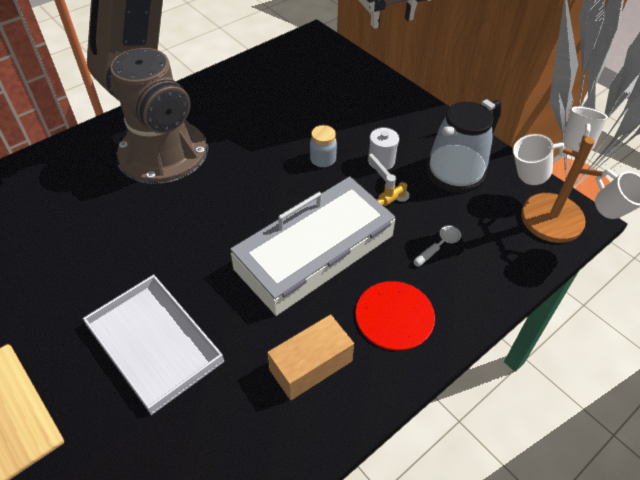

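View pics/top0.png

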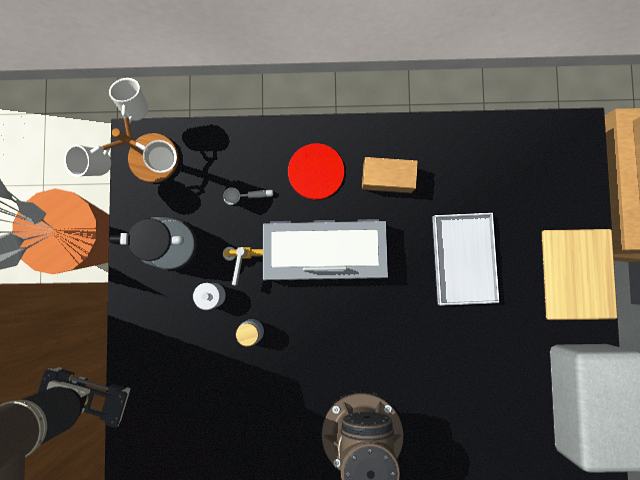

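The scene view shows the closed filter at about (313,240), its bar at (300,210), the valve lever at (383,170), and the tray at (153,342). In the top view the filter spans (263-387, 221-279), the lever runs (243,250) to (237,283), and the tray spans (433-498, 213-305). Next I'll zoom in on both views for corner picking.

```bash
cat > h.py <<'E'
import numpy as np,cv2,pickle
from scipy.optimize import least_squares
C={n:pickle.load(open(f"{n}.pkl","rb")) for n in("scene","top")}
def proj(n,X):
    s=C[n]; p=(np.atleast_2d(X)@s["R"].T+s["t"])@s["intrinsics"].T; return p[:,:2]/p[:,2:]
def onz(n,uv,z):
    s=C[n]; d=s["R"].T@np.linalg.solve(s["intrinsics"],[*uv,1]); c=-s["R"].T@s["t"]; return c+d*(z-c[2])/d[2]
def tri(us,ut):
    P=[C[n]["intrinsics"]@np.c_[C[n]["R"],C[n]["t"]] for n in("scene","top")]
    X=cv2.triangulatePoints(P[0],P[1],np.array(us,float).T,np.array(ut,float).T); return (X[:3]/X[3]).T
E
python3 - <<'E'
import cv2,numpy as np
t=cv2.imread("pics/top0.png");s=cv2.imread("pics/scene0.png")
a=cv2.resize(t[205:305,220:420],None,fx=4,fy=4,interpolation=cv2.INTER_CUBIC)  #800x400
cv2.imwrite("pics/ct.png",a)
b=cv2.resize(s[145:315,220:420],None,fx=3.5,fy=3.5,interpolation=cv2.INTER_CUBIC)
cv2.imwrite("pics/cs.png",b)
E
```

```text
(no output)
```

View pics/ct.png

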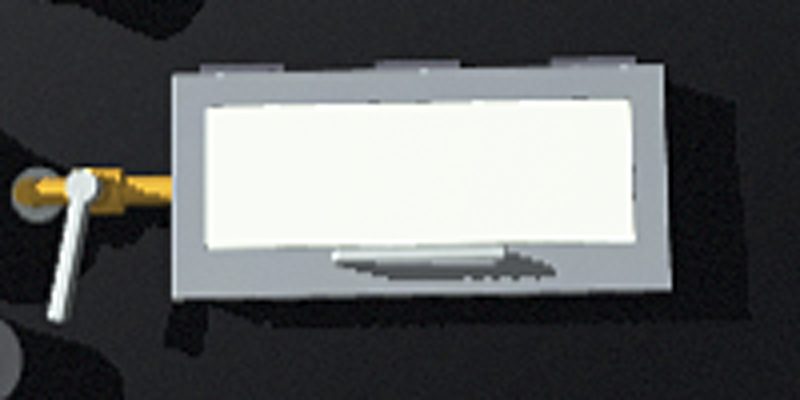

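View pics/cs.png

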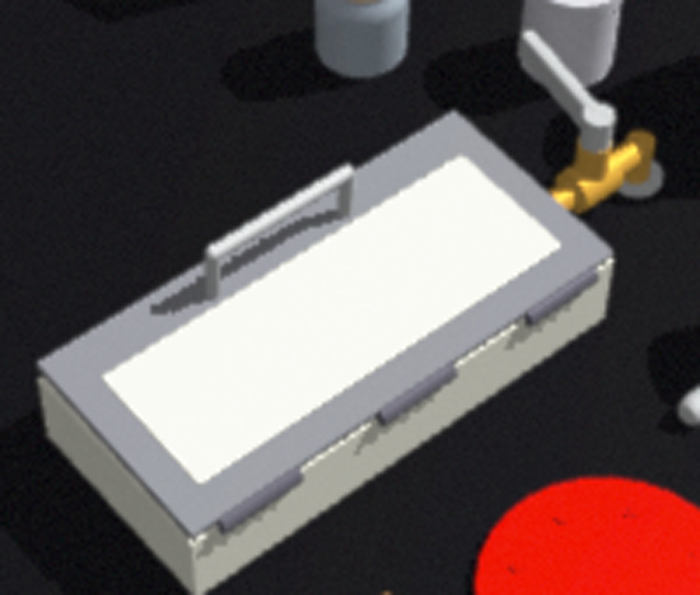

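```bash
cat >> h.py <<'E'
ct=lambda a:np.array(a,float)/4+[220,205]-.4
cs=lambda a:np.array(a,float)/3.5+[220,145]-.4
E
python3 - <<'E'
from h import *
np.set_printoptions(precision=4,suppress=True)
T=np.r_[ct([(173,74),(663,65),(671,289),(173,298),(505,252),(334,258),(82,185),(55,318)]),[(433,214),(493,212),(498,303),(440,305)]]
S=np.r_[cs([(611,255),(193,533),(40,365),(455,111),(212,252),(348,171),(599,112),(528,40)]),[(222,355),(152,409),(84,320),(154,278)]]
X=tri(S,T);print(X)
# fit filter pose with cover corners+bar
L=np.array([(.08,.175,.07),(.08,-.175,.07),(-.08,-.175,.07),(-.08,.175,.07),(-.055,-.055,.115),(-.055,.055,.115)])
def W(p,L): c,s=np.cos(p[2]),np.sin(p[2]); return np.c_[p[0]+c*L[:,0]-s*L[:,1],p[1]+s*L[:,0]+c*L[:,1],L[:,2]+p[3]]
f=lambda p:np.r_[(proj("top",W(p,L))-T[:6]).ravel(),(proj("scene",W(p,L))-S[:6]).ravel()]
r=least_squares(f,[.5,.05,0,0],loss="soft_l1");print("filter",r.x,np.degrees(r.x[2]));print(f(r.x).reshape(-1,2).round(1).tolist())
M=np.array([(.13,.085,.03),(.13,-.085,.03),(-.13,-.085,.03),(-.13,.085,.03)])
g=lambda p:np.r_[(proj("top",W(p,M))-T[8:]).ravel(),(proj("scene",W(p,M))-S[8:]).ravel()]
q=least_squares(g,[.5,-.4,0,0],loss="soft_l1");print("tray",q.x,np.degrees(q.x[2]));print(g(q.x).reshape(-1,2).round(1).tolist())
P=W(r.x,np.array([(-.055,0,.11),(0,.235,.085)]));print("bar,axis",P)
d=X[7]-X[6];print("lever dir deg",np.degrees(np.arctan2(d[1],d[0])),np.linalg.norm(d))
E
```

```text
[[ 0.6073  0.2715  0.0669]
 [ 0.6078 -0.0752  0.071 ]
 [ 0.45   -0.0755  0.0756]
 [ 0.4491  0.2725  0.0776]
 [ 0.4768  0.0414  0.1215]
 [ 0.4737  0.156   0.1155]
 [ 0.528   0.3318  0.1002]
 [ 0.4362  0.3532  0.0875]
 [ 0.6285 -0.2224  0.0283]
 [ 0.6353 -0.3894  0.0287]
 [ 0.3695 -0.3991  0.0175]
 [ 0.3664 -0.2323  0.0158]]
filter [ 0.5289  0.0988 -0.0004  0.0025] -0.020159607923684073
[[-0.5, -0.3], [0.5, -0.4], [0.0, 0.3], [-0.1, 0.1], [-1.0, 1.0], [1.2, 0.2], [2.0, -1.7], [-0.1, 0.2], [-0.5, 0.7], [0.3, 1.2], [0.1, -0.1], [-0.3, -0.1]]
tray [ 0.4999 -0.3103  0.0356 -0.0074] 2.038287861852253
[[0.0, 1.5], [-1.6, 0.3], [0.6, -1.3], [-0.6, -0.3], [1.7, 0.3], [-2.1, 0.7], [-0.5, 0.1], [0.1, -2.2]]
bar,axis [[0.4739 0.0988 0.1125]
 [0.529  0.3338 0.0875]]
lever dir deg 166.87640361182548 0.09514511178624939
```

```bash
python3 - <<'E'
from h import *
np.set_printoptions(precision=4,suppress=True)
print("can",onz("top",(208,295),.1),"scene",onz("scene",(384,137),.1),"jar",onz("top",(249,334),.09),"kettle",tri([(470,116)],[(149,241)]),"base scene",onz("scene",(459,170),0.01),onz("scene",(432,178),0.01),onz("top",(193,243),.03))
print("spoon",onz("top",(230,196),0),onz("top",(272,193),0),"trivet",onz("top",(316,171),0),"box",onz("top",(390,172),.075))
s=C['top'];c=-s['R'].T@s['t'];print(c)
from plant import ctrl;o=ctrl.get_obs();print(o['clock'])
E
```

```text
can [0.4081 0.4216 0.1   ] scene [0.4156 0.4171 0.1   ] jar [0.2991 0.3104 0.09  ] kettle [[0.555  0.5566 0.1832]] base scene [0.5651 0.5576 0.01  ] [0.5404 0.481  0.01  ] [0.5583 0.4843 0.03  ]
spoon [0.7009 0.3814 0.    ] [0.7074 0.2543 0.    ] trivet [0.7718 0.1207 0.    ] box [ 0.7469 -0.0916  0.075 ]
[0.4489 0.0856 1.3873]
0.1
```

```bash
cat > g.py <<'E'
import sys,numpy as np
from plant import ctrl
from scipy.spatial.transform import Rotation as Ro
# usage: g.py x y z [yaw]: prints delta_pos / rotation (scaled) from measured pose
o=ctrl.get_obs();p=o["tool_pos"];R=Ro.from_euler("xyz",o["orientation"],degrees=True)
np.set_printoptions(precision=4,suppress=True)
print("t",round(o["clock"],2),"p",p,"rpy",o["orientation"],"j",o["joint_pos"].round(0),"F",o["force"].round(1),"open",round(o["opening"],4))
if len(sys.argv)>3:
    g=np.array(list(map(float,sys.argv[1:4])))
    print("delta",R.inv().apply(g-p)/.1)
    if len(sys.argv)>4: print("rot",(R.inv()*Ro.from_euler("xyz",[180,0,float(sys.argv[4])],degrees=True)).as_rotvec()/(np.pi/2))
E
r='{"grip":1,"delta_pos":[0,0,0],"rotation":[0,0,0.41]}'; python3 -m creep '[{"grip":1,"delta_pos":[0,0,0],"rotation":[0,0,0.41]},{"grip":1,"delta_pos":[0,0,0],"rotation":[0,0,0.41]},{"grip":1,"delta_pos":[0,0,0],"rotation":[0,0,0.41]},{"grip":1,"delta_pos":[0,0,0],"rotation":[0,0,0.41]},{"grip":1,"delta_pos":[0,0,0],"rotation":[0,0,0.41]}]'
python3 -m creep '[{"grip":1,"delta_pos":[0,0,0],"rotation":[0,0,0.41]},{"grip":1,"delta_pos":[0,0,0],"rotation":[0,0,0.41]},{"grip":1,"delta_pos":[0,0,0],"rotation":[0,0,0.41]},{"grip":1,"delta_pos":[0,0,0],"rotation":[0,0,0.41]},{"grip":1,"delta_pos":[0,0,0],"rotation":[0,0,0.41]}]'
python3 g.py .462 .31 .2 -90
```

```text
clock: 0.6
tool_pos: [0.1909, 0.6471, 0.248]
orientation: [180.0, -0.0, -53.7]
force: [0.9, -0.1, -0.1]
opening: 0.0535
gripper_force: 0.0
clock: 1.1
tool_pos: [0.1909, 0.6471, 0.248]
orientation: [180.0, -0.1, -90.6]
force: [0.3, 0.3, -0.1]
opening: 0.0131
gripper_force: 0.0
t 1.1 p [0.1909 0.6471 0.248 ] rpy [179.9868  -0.0552 -90.5534] j [ 90.  21.   1.  -0. -70. -91.] F [ 0.3  0.3 -0.1] open 0.0131
delta [ 3.3445 -2.7437  0.4826]
rot [ 0.0001 -0.0006 -0.0061]
```

```bash

python3 -m creep '[{"grip":1,"delta_pos":[0.42,-0.34,0],"rotation":[0,0,0]},{"grip":1,"delta_pos":[0.84,-0.68,0],"rotation":[0,0,0]},{"grip":1,"delta_pos":[0.84,-0.68,0],"rotation":[0,0,0]},{"grip":1,"delta_pos":[0.84,-0.68,0],"rotation":[0,0,0]}]'
python3 -m creep '[{"grip":1,"delta_pos":[0.42,-0.34,0],"rotation":[0,0,0]},{"grip":1,"delta_pos":[0.84,-0.68,0],"rotation":[0,0,0]},{"grip":1,"delta_pos":[0.84,-0.68,0],"rotation":[0,0,0]},{"grip":1,"delta_pos":[0.84,-0.68,0],"rotation":[0,0,0]}]'
python3 -m creep '[{"grip":1,"delta_pos":[0.42,-0.34,0],"rotation":[0,0,0]},{"grip":1,"delta_pos":[0.84,-0.68,0],"rotation":[0,0,0]},{"grip":1,"delta_pos":[0.84,-0.68,0],"rotation":[0,0,0]},{"grip":1,"delta_pos":[0.84,-0.68,0],"rotation":[0,0,0]}]'
python3 -m creep '[{"grip":1,"delta_pos":[0.42,-0.34,0],"rotation":[0,0,0]},{"grip":1,"delta_pos":[0.82,-0.7,0.48],"rotation":[0,0,0]},{"grip":1,"delta_pos":[0.82,-0.7,0.48],"rotation":[0,0,0]},{"grip":1,"delta_pos":[0.82,-0.7,0.48],"rotation":[0,0,0]}]'
python3 g.py .462 .308 .092 -90
```

```text
clock: 1.5
tool_pos: [0.2596, 0.5618, 0.2489]
orientation: [180.0, 0.0, -90.4]
force: [-1.2, 1.2, 0.4]
opening: 0.0002
gripper_force: 0.0
clock: 1.9
tool_pos: [0.3268, 0.4786, 0.2487]
orientation: [180.0, 0.0, -90.3]
force: [-0.1, 0.3, 0.0]
opening: 0.0003
gripper_force: 0.0
clock: 2.3
tool_pos: [0.3943, 0.3949, 0.2485]
orientation: [180.0, 0.0, -90.3]
force: [0.3, 0.5, 0.5]
opening: 0.0004
gripper_force: 0.0
clock: 2.7
tool_pos: [0.4632, 0.3116, 0.1976]
orientation: [179.8, -0.2, -90.3]
force: [-0.4, 0.3, -0.4]
opening: 0.0002
gripper_force: 0.0
t 2.7 p [0.4632 0.3116 0.1976] rpy [179.8134  -0.1923 -90.3034] j [ 54.  12. -18.  -0. -60. -54.] F [-0.4  0.3 -0.4] open 0.0002
delta [0.0328 0.0079 1.0565]
rot [ 0.0021 -0.0021 -0.0034]
```

```bash

python3 -m creep '[{"grip":1,"delta_pos":[0.03,0,0.3],"rotation":[0,0,0]},{"grip":1,"delta_pos":[0.03,0,0.6],"rotation":[0,0,0]},{"grip":1,"delta_pos":[0.03,0,0.9],"rotation":[0,0,0]},{"grip":1,"delta_pos":[0.03,0,1.0],"rotation":[0,0,0]},{"grip":1,"delta_pos":[0.03,0,1.0],"rotation":[0,0,0]}]'
python3 -m creep '[{"grip":1,"delta_pos":[0,0,0.05],"rotation":[0,0,0]},{"grip":1,"delta_pos":[-0.05,0,0.05],"rotation":[0,0,0]},{"grip":1,"delta_pos":[-0.1,0,0.05],"rotation":[0,0,0]},{"grip":1,"delta_pos":[-0.15,0,0.05],"rotation":[0,0,0]},{"grip":1,"delta_pos":[-0.2,0,0.05],"rotation":[0,0,0]}]'
python3 -m creep '[{"grip":1,"delta_pos":[-0.04,0,0],"rotation":[0,0,0]},{"grip":1,"delta_pos":[-0.08,0,0],"rotation":[0,0,0]},{"grip":1,"delta_pos":[-0.12,0,0],"rotation":[0,0,0]},{"grip":1,"delta_pos":[-0.16,0,0],"rotation":[0,0,0]},{"grip":1,"delta_pos":[-0.2,0,0],"rotation":[0,0,0]}]'
python3 g.py .462 .362 .092 -90
```

```text
clock: 3.2
tool_pos: [0.4628, 0.3104, 0.0996]
orientation: [179.9, -0.1, -90.1]
force: [-0.8, -0.3, 0.0]
opening: 0.0004
gripper_force: 0.0
clock: 3.7
tool_pos: [0.4638, 0.3294, 0.0961]
orientation: [-180.0, -0.0, -90.2]
force: [1.4, -4.0, 1.5]
opening: 0.0007
gripper_force: 1.6
clock: 4.2
tool_pos: [0.4635, 0.3494, 0.0954]
orientation: [180.0, -0.0, -90.2]
force: [-0.7, -3.4, -0.1]
opening: 0.0
gripper_force: 1.4
t 4.2 p [0.4635 0.3494 0.0954] rpy [179.9727  -0.0264 -90.2398] j [ 56.  20. -22.  -0. -48. -57.] F [-0.7 -3.4 -0.1] open 0.0
delta [-0.1261  0.016   0.0335]
rot [ 0.0003 -0.0003 -0.0027]
```

Contact is light, about 3–4 N, as expected. I'll push on, back off, lift and look.

```bash

python3 -m creep '[{"grip":1,"delta_pos":[-0.04,0,0],"rotation":[0,0,0]},{"grip":1,"delta_pos":[-0.07,0,0],"rotation":[0,0,0]},{"grip":1,"delta_pos":[-0.1,0,0],"rotation":[0,0,0]},{"grip":1,"delta_pos":[-0.125,0,0],"rotation":[0,0,0]},{"grip":1,"delta_pos":[-0.125,0,0],"rotation":[0,0,0]}]'
python3 -m creep '[{"grip":1,"delta_pos":[0.1,0,0],"rotation":[0,0,0]},{"grip":1,"delta_pos":[0.3,0,0],"rotation":[0,0,0]},{"grip":1,"delta_pos":[0.3,0,-0.4],"rotation":[0,0,0]},{"grip":1,"delta_pos":[0.5,0,-0.8],"rotation":[0,0,0]},{"grip":0.5,"delta_pos":[0.5,0,-1],"rotation":[0,0,0]}]'
cat > snap.py <<'E'
import sys,cv2,pickle
from plant import ctrl
# snap.py tag view x0 y0 x1 y1 f : crop of one view; updates the pickles
n=sys.argv[2];s=ctrl.snapshot(n);pickle.dump(s,open(n+".pkl","wb"))
x0,y0,x1,y1=map(int,sys.argv[3:7]);f=float(sys.argv[7])
cv2.imwrite(f"pics/{sys.argv[1]}.png",cv2.resize(s["color"][y0:y1,x0:x1,::-1],None,fx=f,fy=f,interpolation=cv2.INTER_CUBIC))
E
python3 snap.py v1 scene 330 120 430 220 4
python3 g.py .474 .099 .18 0
```

```text
clock: 4.7
tool_pos: [0.4638, 0.3623, 0.0956]
orientation: [-180.0, 0.0, -90.2]
force: [-0.6, -1.9, -0.1]
opening: 0.0002
gripper_force: 0.7
clock: 5.2
tool_pos: [0.4643, 0.3098, 0.1992]
orientation: [-179.8, 0.2, -90.3]
force: [0.4, 0.2, -0.6]
opening: 0.0041
gripper_force: 0.0
t 5.25 p [0.4654 0.3112 0.2017] rpy [-179.6648    0.3328  -90.2601] j [ 54.  12. -18.   0. -60. -54.] F [1.5 1.3 3.1] open 0.0072
delta [ 2.1231 -0.0945  0.2056]
rot [-0.0058 -0.     -1.0029]
```

View pics/v1.png

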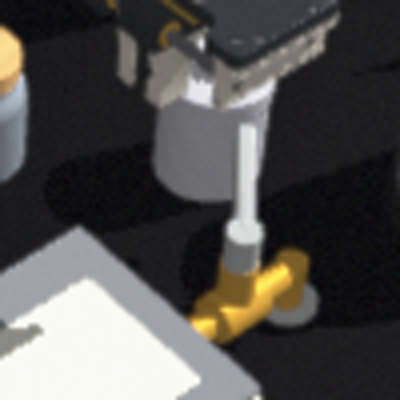

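The lever now points nearly straight up in this view, from (390.6,177) to (391.4,151). I'll compute its angle on the z=0.096 plane.

```bash
python3 - <<'E'
from h import *
a=onz("scene",(390.7,177),.098);b=onz("scene",(391.5,151.2),.098);d=b-a;print(a,b,np.degrees(np.arctan2(d[1],-d[0])),np.hypot(*d[:2]))
for v in(.635,.785,.935): print(v,proj("scene",[[.529,.334,.098],[.529-.095*np.cos(v),.334+.095*np.sin(v),.098]]).tolist())
E
```

```text
[0.52733348 0.33212943 0.098     ] [0.46398445 0.39665292 0.098     ] 45.526228307148685 0.09042333724258916
0.635 [[391.7540552441636, 177.03106512821782], [386.44555679567156, 149.8544367153012]]
0.785 [[391.7540552441636, 177.03106512821782], [392.18171271840254, 149.9514384543995]]
0.935 [[391.7540552441636, 177.03106512821782], [397.9139030497066, 150.6320105444306]]
```

```bash

python3 -m creep '[{"grip":0.5,"delta_pos":[0.4,0,0],"rotation":[0,0,0]},{"grip":0.5,"delta_pos":[0.8,-0.05,0],"rotation":[0,0,0]},{"grip":0.5,"delta_pos":[1,-0.1,0],"rotation":[0,0,0]},{"grip":0.5,"delta_pos":[1,-0.1,0],"rotation":[0,0,0]}]'
python3 -m creep '[{"grip":0.5,"delta_pos":[0.4,0,0],"rotation":[0,0,0]},{"grip":0.5,"delta_pos":[0.8,0,0.1],"rotation":[0,0,0]},{"grip":0.5,"delta_pos":[1,0,0.3],"rotation":[0,0,0]},{"grip":0.5,"delta_pos":[1.0,0,0.3],"rotation":[0,0,0]},{"grip":0.5,"delta_pos":[1.0,0,0.3],"rotation":[0,0,0]}]'
python3 g.py .474 .099 .114 -90
```

```text
clock: 5.65
tool_pos: [0.4729, 0.2084, 0.1957]
orientation: [-180.0, 0.0, -90.4]
force: [0.2, 0.5, 0.1]
opening: 0.0392
gripper_force: 0.0
clock: 6.15
tool_pos: [0.4727, 0.1111, 0.1655]
orientation: [-180.0, -0.0, -90.3]
force: [-0.7, 0.7, 1.0]
opening: 0.0439
gripper_force: 0.0
t 6.15 p [0.4727 0.1111 0.1655] rpy [-179.9905   -0.0018  -90.2949] j [ 36.   7. -29.   0. -54. -37.] F [-0.7  0.7  1. ] open 0.0439
delta [ 0.1212 -0.0131  0.5154]
rot [-0.0001 -0.     -0.0033]
```

```bash

python3 -m creep '[{"grip":0.5,"delta_pos":[0.12,-0.013,0.2],"rotation":[0,0,0]},{"grip":0.5,"delta_pos":[0.12,-0.013,0.4],"rotation":[0,0,0]},{"grip":0.5,"delta_pos":[0.12,-0.013,0.51],"rotation":[0,0,0]},{"grip":0.5,"delta_pos":[0.12,-0.013,0.51],"rotation":[0,0,0]}]'
python3 -m creep '[{"grip":1,"delta_pos":[0,0,0],"rotation":[0,0,0]},{"grip":1,"delta_pos":[0,0,0],"rotation":[0,0,0]},{"grip":1,"delta_pos":[0,0,0],"rotation":[0,0,0]},{"grip":1,"delta_pos":[0,0,0],"rotation":[0,0,0]},{"grip":1,"delta_pos":[0,0,0],"rotation":[0,0,0]}]'
python3 g.py .474 .099 .114 -90
python3 - <<'E'
import numpy as np
h=np.array([.609,.062]);r=np.hypot(.135,.048);a0=np.arctan2(.048,.135)
f=lambda t:r*np.array([-np.cos(a0+t),np.sin(a0+t)])
for t in range(0,93,3):
    d=f(np.radians(t))-f(0); print(t,"tool y %.3f z %.3f"%(-d[0]/.1,-d[1]/.1))
E
```

```text
clock: 6.55
tool_pos: [0.4737, 0.1001, 0.1137]
orientation: [179.9, -0.1, -90.2]
force: [-0.2, 0.2, -0.3]
opening: 0.0436
gripper_force: 0.0
clock: 7.05
tool_pos: [0.4762, 0.1004, 0.1154]
orientation: [-179.7, 0.1, -90.2]
force: [20.8, -6.9, -11.8]
opening: 0.0088
gripper_force: 11.3
t 7.05 p [0.4762 0.1004 0.1154] rpy [-179.7479    0.0704  -90.174 ] j [ 35.  10. -33.   0. -46. -35.] F [ 20.8  -6.9 -11.8] open 0.0088
delta [0.0137 0.0218 0.0137]
rot [-0.0028  0.0008 -0.0019]
0 tool y -0.000 z -0.000
3 tool y -0.027 z -0.070
6 tool y -0.058 z -0.138
9 tool y -0.092 z -0.205
12 tool y -0.129 z -0.270
15 tool y -0.170 z -0.333
18 tool y -0.214 z -0.394
21 tool y -0.262 z -0.452
24 tool y -0.312 z -0.508
27 tool y -0.365 z -0.561
30 tool y -0.421 z -0.611
33 tool y -0.479 z -0.658
36 tool y -0.540 z -0.702
39 tool y -0.603 z -0.743
42 tool y -0.668 z -0.780
45 tool y -0.735 z -0.814
48 tool y -0.803 z -0.844
51 tool y -0.873 z -0.871
54 tool y -0.945 z -0.894
57 tool y -1.017 z -0.914
60 tool y -1.091 z -0.929
63 tool y -1.165 z -0.941
66 tool y -1.239 z -0.949
69 tool y -1.314 z -0.952
72 tool y -1.389 z -0.952
75 tool y -1.464 z -0.948
78 tool y -1.539 z -0.940
81 tool y -1.613 z -0.928
84 tool y -1.686 z -0.913
87 tool y -1.759 z -0.893
90 tool y -1.830 z -0.870
```

```bash

python3 -m creep '[{"grip":1,"delta_pos":[0,-0.03,0],"rotation":[0,0,0]},{"grip":1,"delta_pos":[0,-0.03,0],"rotation":[0,0,0]},{"grip":1,"delta_pos":[0,-0.03,0],"rotation":[0,0,0]}]'
```

```text
clock: 7.35
tool_pos: [0.4761, 0.1001, 0.1145]
orientation: [179.9, 0.0, -90.3]
force: [-5.9, 5.0, 3.0]
opening: 0.0088
gripper_force: 30.0
```

```bash

python3 -m creep '[{"grip":1,"delta_pos":[0,-0.027,-0.07],"rotation":[0,0,0]},{"grip":1,"delta_pos":[0,-0.058,-0.138],"rotation":[0,0,0]},{"grip":1,"delta_pos":[0,-0.092,-0.205],"rotation":[0,0,0]},{"grip":1,"delta_pos":[0,-0.129,-0.27],"rotation":[0,0,0]},{"grip":1,"delta_pos":[0,-0.17,-0.333],"rotation":[0,0,0]}]'
python3 -m creep '[{"grip":1,"delta_pos":[0,-0.044,-0.061],"rotation":[0,0,0]},{"grip":1,"delta_pos":[0,-0.092,-0.119],"rotation":[0,0,0]},{"grip":1,"delta_pos":[0,-0.142,-0.175],"rotation":[0,0,0]},{"grip":1,"delta_pos":[0,-0.195,-0.228],"rotation":[0,0,0]},{"grip":1,"delta_pos":[0,-0.251,-0.278],"rotation":[0,0,0]}]'
```

```text
clock: 7.85
tool_pos: [0.4946, 0.1001, 0.1481]
orientation: [-180.0, 0.0, -90.2]
force: [3.5, 4.3, -11.0]
opening: 0.0088
gripper_force: 30.0
clock: 8.35
tool_pos: [0.5198, 0.1001, 0.175]
orientation: [-180.0, 0.1, -90.3]
force: [7.3, 5.0, -19.6]
opening: 0.0087
gripper_force: 30.0
```

```bash

python3 -m creep '[{"grip":1,"delta_pos":[0,-0.074,-0.028],"rotation":[0,0,0]},{"grip":1,"delta_pos":[0,-0.135,-0.072],"rotation":[0,0,0]},{"grip":1,"delta_pos":[0,-0.198,-0.113],"rotation":[0,0,0]},{"grip":1,"delta_pos":[0,-0.263,-0.15],"rotation":[0,0,0]},{"grip":1,"delta_pos":[0,-0.33,-0.184],"rotation":[0,0,0]}]'
```

```text
clock: 8.85
tool_pos: [0.5511, 0.0999, 0.1945]
orientation: [179.9, 0.0, -90.2]
force: [-6.2, 7.4, -0.9]
opening: 0.0089
gripper_force: 30.0
```

```bash

python3 -m creep '[{"grip":1,"delta_pos":[0,-0.068,-0.03],"rotation":[0,0,0]},{"grip":1,"delta_pos":[0,-0.138,-0.055],"rotation":[0,0,0]},{"grip":1,"delta_pos":[0,-0.21,-0.075],"rotation":[0,0,0]},{"grip":1,"delta_pos":[0,-0.282,-0.092],"rotation":[0,0,0]},{"grip":1,"delta_pos":[0,-0.356,-0.105],"rotation":[0,0,0]}]'
python3 -m creep '[{"grip":1,"delta_pos":[0,-0.074,-0.012],"rotation":[0,0,0]},{"grip":1,"delta_pos":[0,-0.148,-0.02],"rotation":[0,0,0]},{"grip":1,"delta_pos":[0,-0.223,-0.023],"rotation":[0,0,0]},{"grip":1,"delta_pos":[0,-0.298,-0.023],"rotation":[0,0,0]},{"grip":1,"delta_pos":[0,-0.373,-0.019],"rotation":[0,0,0]}]'
```

```text
clock: 9.35
tool_pos: [0.5873, 0.0997, 0.2059]
orientation: [180.0, 0.0, -90.2]
force: [-6.7, 6.9, 6.3]
opening: 0.0088
gripper_force: 30.0
clock: 9.85
tool_pos: [0.6248, 0.0995, 0.2075]
orientation: [180.0, 0.0, -90.2]
force: [-4.8, 5.0, 5.0]
opening: 0.0088
gripper_force: 30.0
```

```bash

python3 -m creep '[{"grip":1,"delta_pos":[0,-0.075,0.007],"rotation":[0,0,0]},{"grip":1,"delta_pos":[0,-0.149,0.018],"rotation":[0,0,0]},{"grip":1,"delta_pos":[0,-0.222,0.032],"rotation":[0,0,0]},{"grip":1,"delta_pos":[0,-0.295,0.05],"rotation":[0,0,0]},{"grip":1,"delta_pos":[0,-0.34,0.065],"rotation":[0,0,0]}]'
python3 -m creep '[{"grip":1,"delta_pos":[0,0,0],"rotation":[0,0,0]},{"grip":1,"delta_pos":[0,0,0],"rotation":[0,0,0]},{"grip":1,"delta_pos":[0,0,0],"rotation":[0,0,0]},{"grip":1,"delta_pos":[0,0,0],"rotation":[0,0,0]},{"grip":1,"delta_pos":[0,0,0],"rotation":[0,0,0]}]'
python3 -m creep '[{"grip":0.74,"delta_pos":[0,0,0],"rotation":[0,0,0]},{"grip":0.74,"delta_pos":[0,0,0],"rotation":[0,0,0]},{"grip":0.74,"delta_pos":[0,0,0],"rotation":[0,0,0]},{"grip":0.74,"delta_pos":[0,0,-0.3],"rotation":[0,0,0]},{"grip":0.74,"delta_pos":[0,0,-0.7],"rotation":[0,0,0]}]'
python3 snap.py v2 scene 180 100 440 330 3
```

```text
clock: 10.35
tool_pos: [0.6588, 0.0994, 0.2004]
orientation: [179.9, 0.0, -90.2]
force: [-5.4, 6.2, 1.0]
opening: 0.0089
gripper_force: 30.0
clock: 10.85
tool_pos: [0.6593, 0.0994, 0.2002]
orientation: [-180.0, 0.0, -90.2]
force: [-0.6, 5.2, -2.5]
opening: 0.0089
gripper_force: 30.0
clock: 11.35
tool_pos: [0.6579, 0.0981, 0.2686]
orientation: [179.7, -0.1, -90.3]
force: [1.6, 0.7, 0.6]
opening: 0.0225
gripper_force: 0.0
```

View pics/v2.png

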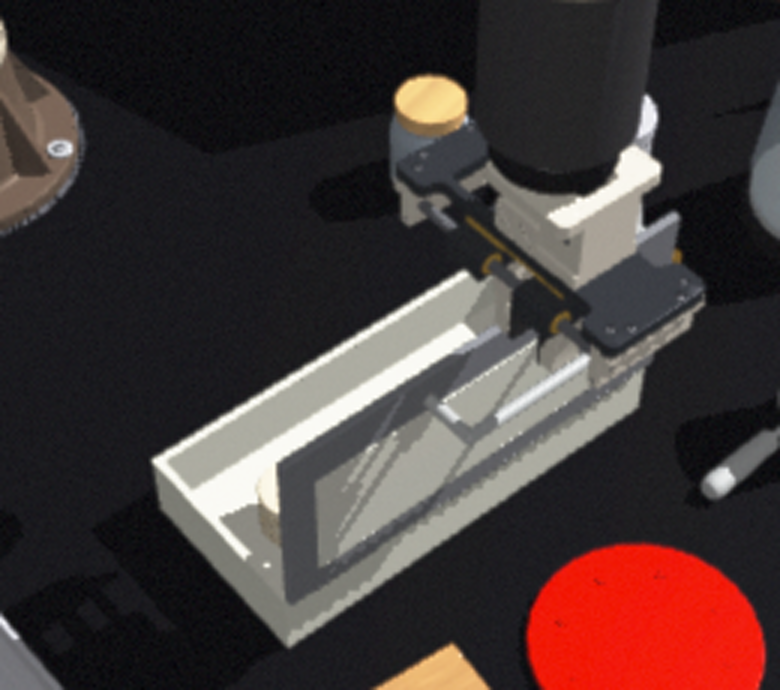

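The cover stands upright, and a cartridge is partly visible at the -y post, around crop (268,505). I'll move the arm clear toward the tray, turn to yaw 0 and look from above.

```bash

python3 -m creep '[{"grip":0.5,"delta_pos":[0,0,-0.3],"rotation":[0,0,0]},{"grip":0.3,"delta_pos":[0.3,0.2,-0.3],"rotation":[0,0,-0.09]},{"grip":0.2,"delta_pos":[0.6,0.4,-0.3],"rotation":[0,0,-0.18]},{"grip":0.2,"delta_pos":[0.9,0.6,-0.3],"rotation":[0,0,-0.27]},{"grip":0.2,"delta_pos":[1,0.6,-0.3],"rotation":[0,0,-0.36]}]'
python3 -m creep '[{"grip":0.2,"delta_pos":[0.3,0.3,0],"rotation":[0,0,-0.09]},{"grip":0.2,"delta_pos":[0.6,0.3,0],"rotation":[0,0,-0.18]},{"grip":0.2,"delta_pos":[0.9,0.4,0],"rotation":[0,0,-0.27]},{"grip":0.2,"delta_pos":[0.9,0.4,0],"rotation":[0,0,-0.36]},{"grip":0.2,"delta_pos":[0.9,0.4,0],"rotation":[0,0,-0.45]}]'
python3 g.py .5 -.1 .3 0
```

```text
clock: 11.9
tool_pos: [0.5966, -0.0033, 0.3012]
orientation: [-179.9, -0.0, -57.6]
force: [0.5, 0.1, 0.1]
opening: 0.0574
gripper_force: 0.0
clock: 12.4
tool_pos: [0.6126, -0.0999, 0.2999]
orientation: [180.0, 0.0, -17.1]
force: [-0.2, 0.3, 0.5]
opening: 0.0702
gripper_force: 0.0
t 12.4 p [ 0.6126 -0.0999  0.2999] rpy [179.9701   0.0004 -17.1251] j [  9.  14.  -2.   0. -74.  64.] F [-0.2  0.3  0.5] open 0.0702
delta [-1.0758  0.3327 -0.0007]
rot [ 0.0003  0.0001 -0.1903]
```

```bash

python3 -m creep '[{"grip":0.2,"delta_pos":[-0.3,0.1,0],"rotation":[0,0,-0.09]},{"grip":0.2,"delta_pos":[-0.6,0.2,0],"rotation":[0,0,-0.18]},{"grip":0.2,"delta_pos":[-0.9,0.33,0],"rotation":[0,0,-0.19]},{"grip":0.2,"delta_pos":[-0.95,0.33,0],"rotation":[0,0,-0.19]}]'
python3 snap.py v3 top 200 200 520 320 2.5
```

```text
clock: 12.8
tool_pos: [0.5094, -0.1023, 0.301]
orientation: [-180.0, -0.1, -0.2]
force: [0.8, -0.3, 0.9]
opening: 0.07
gripper_force: 0.0
```

View pics/v3.png

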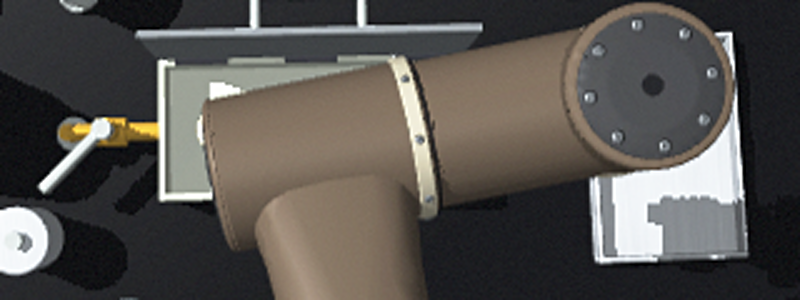

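The arm's elbow hides the tub. A cartridge edge shows near crop (203,130), at the +y post. I'll swing the arm further off and look again.

```bash

python3 -m creep '[{"grip":0.2,"delta_pos":[-0.2,0.4,0],"rotation":[0,0,0]},{"grip":0.2,"delta_pos":[-0.4,0.8,0],"rotation":[0,0,0]},{"grip":0.2,"delta_pos":[-0.4,1,0],"rotation":[0,0,0]},{"grip":0.2,"delta_pos":[-0.4,1,0],"rotation":[0,0,0]}]'
python3 -m creep '[{"grip":0.2,"delta_pos":[-0.2,0.4,0],"rotation":[0,0,0]},{"grip":0.2,"delta_pos":[-0.4,0.8,0],"rotation":[0,0,0]},{"grip":0.2,"delta_pos":[-0.4,1,0],"rotation":[0,0,0]},{"grip":0.2,"delta_pos":[-0.4,1,0],"rotation":[0,0,0]}]'
python3 -m creep '[{"grip":0.2,"delta_pos":[-0.2,0.4,0],"rotation":[0,0,0]},{"grip":0.2,"delta_pos":[-0.4,0.8,0],"rotation":[0,0,0]},{"grip":0.2,"delta_pos":[-0.5,1,0],"rotation":[0,0,0]},{"grip":0.2,"delta_pos":[-0.5,1,0],"rotation":[0,0,0]}]'
python3 -m creep '[{"grip":0.2,"delta_pos":[0,0.4,0],"rotation":[0,0,0]},{"grip":0.2,"delta_pos":[-0,0.8,0],"rotation":[0,0,0]},{"grip":0.2,"delta_pos":[0,1,0],"rotation":[0,0,0]},{"grip":0.2,"delta_pos":[0,1,0],"rotation":[0,0,0]}]'
python3 snap.py v4 top 200 190 520 330 2.5; python3 snap.py s4 scene 60 120 420 420 1
```

```text
clock: 13.25
tool_pos: [0.4719, -0.2035, 0.3002]
orientation: [180.0, -0.0, -0.4]
force: [0.1, -0.0, 0.2]
opening: 0.07
gripper_force: 0.0
clock: 13.65
tool_pos: [0.4316, -0.303, 0.2998]
orientation: [180.0, 0.0, -0.4]
force: [0.1, -0.2, 0.3]
opening: 0.0703
gripper_force: 0.0
clock: 14.05
tool_pos: [0.3806, -0.4025, 0.2995]
orientation: [-180.0, 0.1, -0.4]
force: [-0.2, 0.1, 0.1]
opening: 0.0699
gripper_force: 0.0
clock: 14.45
tool_pos: [0.3815, -0.5022, 0.2986]
orientation: [-180.0, 0.1, -0.3]
force: [0.3, 1.2, -0.2]
opening: 0.0702
gripper_force: 0.0
```

View pics/v4.png

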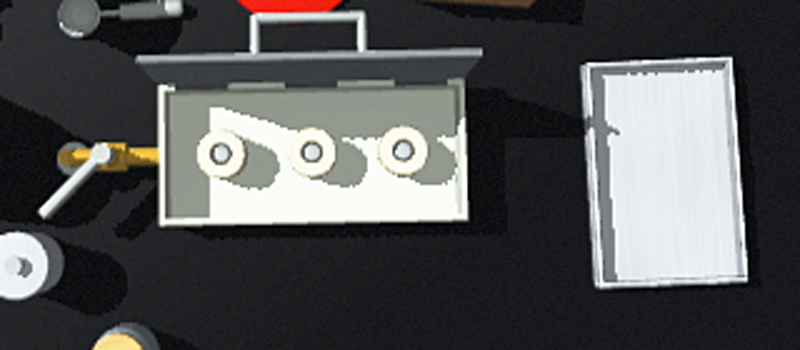

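Three cartridges are visible, at crop (221,153), (312,152) and (403,150), and the tray has not moved.

```bash
python3 - <<'E'
from h import *
np.set_printoptions(precision=4,suppress=True)
for u in((221.5,153),(311.5,152),(403,150)): print(onz("top",np.array(u)/2.5+[200,190]-.4,.051))
for u in((584,66),(732,58),(746,281),(599,287)): print(onz("top",np.array(u)/2.5+[200,190]-.4,.03))
E
python3 g.py .529 -.006 .2 0
```

```text
[0.5291 0.203  0.051 ]
[0.5284 0.0996 0.051 ]
[ 0.5288 -0.0052  0.051 ]
[ 0.6244 -0.2195  0.03  ]
[ 0.6304 -0.391   0.03  ]
[ 0.3727 -0.3955  0.03  ]
[ 0.3684 -0.2277  0.03  ]
t 14.55 p [ 0.3814 -0.5003  0.2993] rpy [-179.9551    0.04     -0.2409] j [-35.  15.  -1.  -0. -74. 125.] F [0.5 0.  0.1] open 0.0704
delta [ 1.4564 -4.9488  0.9956]
rot [-0.0005  0.0004 -0.0027]
```

```bash

python3 -m creep '[{"grip":0.2,"delta_pos":[0.15,-0.4,0],"rotation":[0,0,0]},{"grip":0.2,"delta_pos":[0.3,-0.8,0],"rotation":[0,0,0]},{"grip":0.2,"delta_pos":[0.4,-1,0],"rotation":[0,0,0]}]'
python3 -m creep '[{"grip":0.2,"delta_pos":[0.15,-0.4,0],"rotation":[0,0,0]},{"grip":0.2,"delta_pos":[0.3,-0.8,0],"rotation":[0,0,0]},{"grip":0.2,"delta_pos":[0.4,-1,0],"rotation":[0,0,0]}]'
python3 -m creep '[{"grip":0.2,"delta_pos":[0.15,-0.4,0],"rotation":[0,0,0]},{"grip":0.2,"delta_pos":[0.3,-0.8,0],"rotation":[0,0,0]},{"grip":0.2,"delta_pos":[0.4,-1,0],"rotation":[0,0,0]}]'
python3 -m creep '[{"grip":0.2,"delta_pos":[0.1,-0.4,0],"rotation":[0,0,0]},{"grip":0.2,"delta_pos":[0.2,-0.8,0.4],"rotation":[0,0,0]},{"grip":0.2,"delta_pos":[0.25,-1,0.8],"rotation":[0,0,0]},{"grip":0.2,"delta_pos":[0.25,-1,1],"rotation":[0,0,0]}]'
python3 -m creep '[{"grip":0.2,"delta_pos":[0.0,-0.4,0],"rotation":[0,0,0]},{"grip":0.2,"delta_pos":[0,-0.8,0],"rotation":[0,0,0]},{"grip":0.2,"delta_pos":[0,-0.95,0.4],"rotation":[0,0,0]},{"grip":0.2,"delta_pos":[0,-0.95,0.6],"rotation":[0,0,0]},{"grip":0.2,"delta_pos":[0,-0.95,0.6],"rotation":[0,0,0]}]'
python3 g.py .529 -.006 .036 0
```

```text
clock: 14.85
tool_pos: [0.4218, -0.3976, 0.3006]
orientation: [-180.0, -0.1, -0.1]
force: [0.7, -0.4, 0.4]
opening: 0.0702
gripper_force: 0.0
clock: 15.15
tool_pos: [0.4621, -0.2974, 0.3008]
orientation: [-180.0, -0.1, -0.1]
force: [-0.3, -0.3, 0.5]
opening: 0.07
gripper_force: 0.0
clock: 15.45
tool_pos: [0.5023, -0.1975, 0.3007]
orientation: [-180.0, -0.1, -0.1]
force: [0.5, 0.3, 0.9]
opening: 0.0701
gripper_force: 0.0
clock: 15.85
tool_pos: [0.526, -0.0975, 0.1975]
orientation: [-179.9, 0.1, -0.0]
force: [0.3, 0.1, -0.2]
opening: 0.0702
gripper_force: 0.0
clock: 16.35
tool_pos: [0.5252, -0.0051, 0.1379]
orientation: [179.9, 0.2, -0.1]
force: [0.5, -0.5, 0.4]
opening: 0.07
gripper_force: 0.0
t 16.35 p [ 0.5252 -0.0051  0.1379] rpy [179.9481   0.2475  -0.1079] j [ 21.  13. -26.  -0. -51.  69.] F [ 0.5 -0.5  0.4] open 0.07
delta [0.042  0.0076 1.0184]
rot [ 0.0006  0.0028 -0.0012]
```

```bash

python3 -m creep '[{"grip":0.2,"delta_pos":[0.04,0.005,0.2],"rotation":[0,0,0]},{"grip":0.2,"delta_pos":[0.04,0.005,0.5],"rotation":[0,0,0]},{"grip":0.2,"delta_pos":[0.04,0.005,0.8],"rotation":[0,0,0]},{"grip":0.2,"delta_pos":[0.04,0.005,1],"rotation":[0,0,0]},{"grip":0.2,"delta_pos":[0.04,0.005,1],"rotation":[0,0,0]}]'
python3 -m creep '[{"grip":1,"delta_pos":[0,0,0],"rotation":[0,0,0]},{"grip":1,"delta_pos":[0,0,0],"rotation":[0,0,0]},{"grip":1,"delta_pos":[0,0,0],"rotation":[0,0,0]},{"grip":1,"delta_pos":[0,0,0],"rotation":[0,0,0]}]'
```

```text
clock: 16.85
tool_pos: [0.5304, -0.007, 0.039]
orientation: [179.9, 0.2, -0.2]
force: [0.6, -0.4, -0.0]
opening: 0.0702
gripper_force: 0.0
clock: 17.25
tool_pos: [0.5327, -0.0066, 0.0417]
orientation: [-180.0, -0.2, -0.2]
force: [-1.0, 1.8, 7.6]
opening: 0.0539
gripper_force: 29.8
```

```bash

python3 -m creep '[{"grip":1,"delta_pos":[0,0,-0.2],"rotation":[0,0,0]},{"grip":1,"delta_pos":[0,0,-0.5],"rotation":[0,0,0]},{"grip":1,"delta_pos":[0,0,-0.8],"rotation":[0,0,0]},{"grip":1,"delta_pos":[0,0.0,-1],"rotation":[0,0,0]},{"grip":1,"delta_pos":[0,0.0,-1],"rotation":[0,0,0]}]'
python3 -m creep '[{"grip":1,"delta_pos":[0.1,0.3,0],"rotation":[0,0,0]},{"grip":1,"delta_pos":[0.15,0.6,0],"rotation":[0,0,0]},{"grip":1,"delta_pos":[0.2,0.9,0],"rotation":[0,0,0]},{"grip":1,"delta_pos":[0.25,1,0],"rotation":[0,0,0]}]'
python3 -m creep '[{"grip":1,"delta_pos":[0.1,0.3,0],"rotation":[0,0,0]},{"grip":1,"delta_pos":[0.15,0.6,0],"rotation":[0,0,0]},{"grip":1,"delta_pos":[0.2,0.9,0],"rotation":[0,0,0]},{"grip":1,"delta_pos":[0.2,1,0],"rotation":[0,0,0]},{"grip":1,"delta_pos":[0.2,1,0],"rotation":[0,0,0]}]'
python3 snap.py v5 scene 40 200 300 420 2.7
python3 g.py .579 -.305 .12 0
```

```text
clock: 17.75
tool_pos: [0.5334, -0.0066, 0.1437]
orientation: [-179.9, -0.4, -0.2]
force: [-0.1, 0.2, -1.2]
opening: 0.0537
gripper_force: 29.8
clock: 18.15
tool_pos: [0.5555, -0.1091, 0.1393]
orientation: [180.0, 0.1, -0.3]
force: [0.8, 1.2, -1.1]
opening: 0.0536
gripper_force: 29.8
clock: 18.65
tool_pos: [0.5752, -0.2081, 0.1391]
orientation: [-180.0, 0.1, -0.4]
force: [-0.2, 0.1, -2.2]
opening: 0.0536
gripper_force: 29.8
t 18.7 p [ 0.5752 -0.2073  0.1393] rpy [-179.9786    0.0599   -0.3156] j [ -2.  20. -16.  -0. -55.  91.] F [-0.8 -0.2 -1.2] open 0.0538
delta [0.0436 0.977  0.1925]
rot [-0.0002  0.0007 -0.0035]
```

View pics/v5.png

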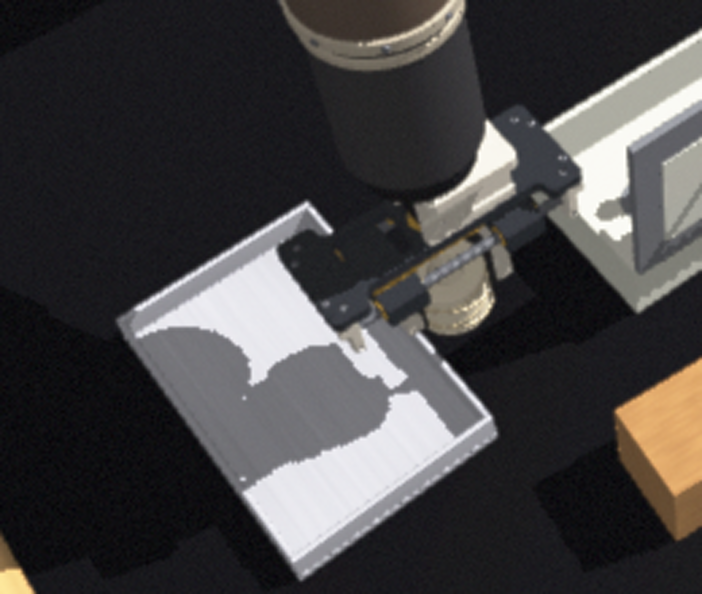

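The cartridge is held and the tray is where it was, its corners within 2–4 px of the first picture. Placing it now.

```bash

python3 -m creep '[{"grip":1,"delta_pos":[0.04,0.3,0],"rotation":[0,0,0]},{"grip":1,"delta_pos":[0.04,0.6,0],"rotation":[0,0,0]},{"grip":1,"delta_pos":[0.04,0.9,0],"rotation":[0,0,0]},{"grip":1,"delta_pos":[0.04,0.98,0.2],"rotation":[0,0,0]},{"grip":1,"delta_pos":[0.04,0.98,0.4],"rotation":[0,0,0]}]'
python3 -m creep '[{"grip":1,"delta_pos":[0,0,0.2],"rotation":[0,0,0]},{"grip":1,"delta_pos":[0,0,0.4],"rotation":[0,0,0]},{"grip":1,"delta_pos":[0,0,0.5],"rotation":[0,0,0]},{"grip":1,"delta_pos":[0,0,0.55],"rotation":[0,0,0]},{"grip":1,"delta_pos":[0,0,0.55],"rotation":[0,0,0]}]'
```

```text
clock: 19.2
tool_pos: [0.5797, -0.3054, 0.0999]
orientation: [180.0, -0.1, -0.3]
force: [-0.1, -0.4, -0.9]
opening: 0.0538
gripper_force: 29.8
clock: 19.7
tool_pos: [0.5794, -0.3046, 0.0448]
orientation: [-180.0, 0.0, -0.2]
force: [0.2, 0.3, -0.6]
opening: 0.0535
gripper_force: 29.8
```

```bash

python3 -m creep '[{"grip":1,"delta_pos":[0,0,0.03],"rotation":[0,0,0]},{"grip":0.2,"delta_pos":[0,0,0.03],"rotation":[0,0,0]},{"grip":0.2,"delta_pos":[0,0,0.03],"rotation":[0,0,0]},{"grip":0.2,"delta_pos":[0,0,0.03],"rotation":[0,0,0]},{"grip":0.2,"delta_pos":[0,0,-0.2],"rotation":[0,0,0]}]'
python3 -m creep '[{"grip":0.2,"delta_pos":[0,0,-0.4],"rotation":[0,0,0]},{"grip":0.2,"delta_pos":[0,0,-0.8],"rotation":[0,0,0]},{"grip":0.2,"delta_pos":[-0.1,-0.4,-0.8],"rotation":[0,0,0]},{"grip":0.2,"delta_pos":[-0.2,-0.8,-0.8],"rotation":[0,0,0]},{"grip":0.2,"delta_pos":[-0.2,-1,-0.8],"rotation":[0,0,0]}]'
python3 -m creep '[{"grip":0.2,"delta_pos":[-0.1,-0.4,0],"rotation":[0,0,0]},{"grip":0.2,"delta_pos":[-0.2,-0.8,0],"rotation":[0,0,0]},{"grip":0.2,"delta_pos":[-0.3,-1,0],"rotation":[0,0,0]}]'
python3 -m creep '[{"grip":0.2,"delta_pos":[0,-0.4,0],"rotation":[0,0,0]},{"grip":0.2,"delta_pos":[0,-0.8,0],"rotation":[0,0,0]},{"grip":0.2,"delta_pos":[0,-1,0],"rotation":[0,0,0]}]'
python3 -m creep '[{"grip":0.2,"delta_pos":[0,-0.4,0],"rotation":[0,0,0]},{"grip":0.2,"delta_pos":[0,-0.8,0],"rotation":[0,0,0]},{"grip":0.2,"delta_pos":[0,-1,0],"rotation":[0,0,0]},{"grip":0.2,"delta_pos":[0,-1,0],"rotation":[0,0,0]}]'
python3 g.py .529 .099 .038 0
```

```text
clock: 20.2
tool_pos: [0.5774, -0.3047, 0.0626]
orientation: [-179.9, 0.3, -0.3]
force: [0.1, -0.0, -0.4]
opening: 0.0699
gripper_force: 0.0
clock: 20.7
tool_pos: [0.5586, -0.2032, 0.146]
orientation: [-180.0, -0.1, -0.2]
force: [1.1, 0.3, -0.5]
opening: 0.0706
gripper_force: 0.0
clock: 21.0
tool_pos: [0.5299, -0.1029, 0.1455]
orientation: [-180.0, -0.1, -0.2]
force: [1.2, 0.7, 0.6]
opening: 0.07
gripper_force: 0.0
clock: 21.3
tool_pos: [0.5307, -0.0027, 0.1457]
orientation: [-180.0, -0.1, -0.2]
force: [0.5, -0.2, -0.2]
opening: 0.07
gripper_force: 0.0
clock: 21.7
tool_pos: [0.5314, 0.0974, 0.1455]
orientation: [-180.0, -0.1, -0.1]
force: [0.8, -0.8, 0.0]
opening: 0.0697
gripper_force: 0.0
t 21.7 p [0.5314 0.0974 0.1455] rpy [-179.9613   -0.0739   -0.0654] j [ 31.  13. -24.   0. -52.  59.] F [ 0.8 -0.8  0. ] open 0.0697
delta [-0.025  -0.0149  1.0747]
rot [-0.0004 -0.0008 -0.0007]
```

```bash

python3 -m creep '[{"grip":0.2,"delta_pos":[-0.02,-0.015,0.3],"rotation":[0,0,0]},{"grip":0.2,"delta_pos":[-0.02,-0.015,0.6],"rotation":[0,0,0]},{"grip":0.2,"delta_pos":[-0.02,-0.015,0.9],"rotation":[0,0,0]},{"grip":0.2,"delta_pos":[-0.02,-0.015,1],"rotation":[0,0,0]},{"grip":0.2,"delta_pos":[-0.02,-0.015,1],"rotation":[0,0,0]}]'
python3 -m creep '[{"grip":0.2,"delta_pos":[0,0,0.06],"rotation":[0,0,0]},{"grip":1,"delta_pos":[0,0,0.06],"rotation":[0,0,0]},{"grip":1,"delta_pos":[0,0,0.06],"rotation":[0,0,0]},{"grip":1,"delta_pos":[0,0,0.06],"rotation":[0,0,0]},{"grip":1,"delta_pos":[0,0,0.06],"rotation":[0,0,0]}]'
python3 -m creep '[{"grip":1,"delta_pos":[0,0,-0.2],"rotation":[0,0,0]},{"grip":1,"delta_pos":[0,0,-0.5],"rotation":[0,0,0]},{"grip":1,"delta_pos":[0,0,-0.8],"rotation":[0,0,0]},{"grip":1,"delta_pos":[0,0.0,-1],"rotation":[0,0,0]},{"grip":1,"delta_pos":[0,0.0,-1],"rotation":[0,0,0]}]'
python3 g.py .499 -.21 .14 0
```

```text
clock: 22.2
tool_pos: [0.5283, 0.0956, 0.044]
orientation: [179.9, 0.1, -0.3]
force: [0.8, 0.2, 1.1]
opening: 0.0702
gripper_force: 0.0
clock: 22.7
tool_pos: [0.5295, 0.0968, 0.0399]
orientation: [-180.0, -0.1, -0.2]
force: [-1.0, -0.5, 5.8]
opening: 0.055
gripper_force: 30.0
clock: 23.2
tool_pos: [0.5306, 0.0973, 0.1422]
orientation: [-179.9, -0.3, -0.2]
force: [0.3, -0.4, 0.1]
opening: 0.0552
gripper_force: 30.0
t 23.2 p [0.5306 0.0973 0.1422] rpy [-179.855    -0.2958   -0.2026] j [ 31.  13. -25.   0. -52.  59.] F [ 0.3 -0.4  0.1] open 0.0552
delta [-0.305  3.074  0.013]
rot [-0.0016 -0.0033 -0.0022]
```

```bash

python3 -m creep '[{"grip":1,"delta_pos":[0,0.4,0],"rotation":[0,0,0]},{"grip":1,"delta_pos":[-0.1,0.8,0],"rotation":[0,0,0]},{"grip":1,"delta_pos":[-0.1,1,0],"rotation":[0,0,0]}]'
python3 -m creep '[{"grip":1,"delta_pos":[0,0.4,0],"rotation":[0,0,0]},{"grip":1,"delta_pos":[-0.1,0.8,0],"rotation":[0,0,0]},{"grip":1,"delta_pos":[-0.1,1,0],"rotation":[0,0,0]}]'
python3 -m creep '[{"grip":1,"delta_pos":[0,0.4,0],"rotation":[0,0,0]},{"grip":1,"delta_pos":[-0.1,0.8,0],"rotation":[0,0,0]},{"grip":1,"delta_pos":[-0.1,1,0],"rotation":[0,0,0]},{"grip":1,"delta_pos":[-0.1,1,0],"rotation":[0,0,0]}]'
python3 snap.py v6 scene 40 200 300 420 2.7
python3 g.py .499 -.308 .045 0
```

```text
clock: 23.5
tool_pos: [0.5164, -0.0056, 0.138]
orientation: [180.0, 0.1, -0.3]
force: [0.5, 1.2, -0.1]
opening: 0.0554
gripper_force: 30.0
clock: 23.8
tool_pos: [0.5061, -0.1056, 0.138]
orientation: [-180.0, 0.1, -0.3]
force: [0.3, -0.2, -1.6]
opening: 0.0554
gripper_force: 30.0
clock: 24.2
tool_pos: [0.4967, -0.2055, 0.138]
orientation: [-180.0, 0.1, -0.4]
force: [-0.5, -0.3, -0.8]
opening: 0.0554
gripper_force: 30.0
t 24.25 p [ 0.4969 -0.2045  0.138 ] rpy [-179.9838    0.0805   -0.3859] j [ -1.  14. -25.  -0. -51.  91.] F [ 0.3 -0.3 -0.7] open 0.0551
delta [0.0293 1.0355 0.9301]
rot [-0.0002  0.0009 -0.0043]
```

View pics/v6.png

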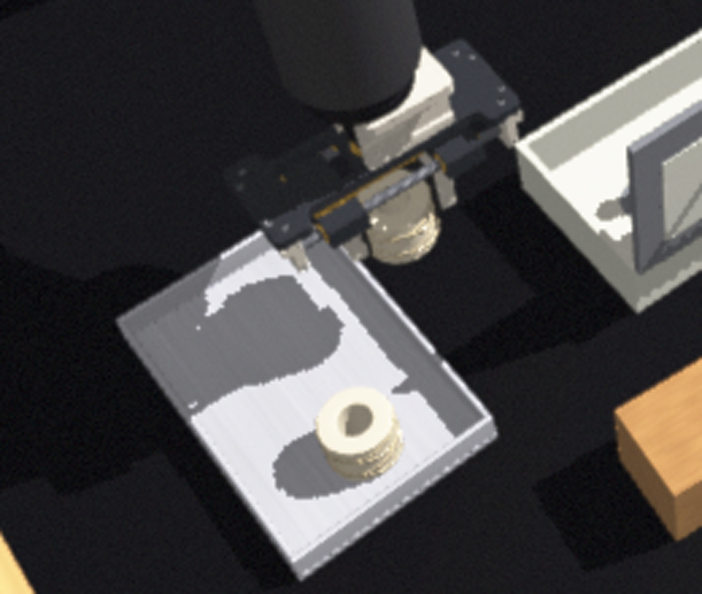

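The first cartridge stands in the tray at crop (358,432). The tray corners at (494,430), (302,575) and (122,320) are unchanged. I'll place the second and fetch the third.

```bash

python3 -m creep '[{"grip":1,"delta_pos":[0.03,0.3,0],"rotation":[0,0,0]},{"grip":1,"delta_pos":[0.03,0.6,0],"rotation":[0,0,0]},{"grip":1,"delta_pos":[0.03,0.9,0],"rotation":[0,0,0]},{"grip":1,"delta_pos":[0.03,1,0.2],"rotation":[0,0,0]},{"grip":1,"delta_pos":[0.03,1,0.4],"rotation":[0,0,0]}]'
python3 -m creep '[{"grip":1,"delta_pos":[0,0.03,0.2],"rotation":[0,0,0]},{"grip":1,"delta_pos":[0,0.03,0.4],"rotation":[0,0,0]},{"grip":1,"delta_pos":[0,0.03,0.5],"rotation":[0,0,0]},{"grip":1,"delta_pos":[0,0.03,0.55],"rotation":[0,0,0]},{"grip":1,"delta_pos":[0,0.03,0.55],"rotation":[0,0,0]}]'
python3 -m creep '[{"grip":1,"delta_pos":[0,0,0.02],"rotation":[0,0,0]},{"grip":0.2,"delta_pos":[0,0,0.02],"rotation":[0,0,0]},{"grip":0.2,"delta_pos":[0,0,0.02],"rotation":[0,0,0]},{"grip":0.2,"delta_pos":[0,0,0.02],"rotation":[0,0,0]},{"grip":0.2,"delta_pos":[0,0,-0.2],"rotation":[0,0,0]}]'
python3 -m creep '[{"grip":0.2,"delta_pos":[0,0,-0.4],"rotation":[0,0,0]},{"grip":0.2,"delta_pos":[0,0,-0.8],"rotation":[0,0,0]},{"grip":0.2,"delta_pos":[0.1,-0.4,-0.8],"rotation":[0,0,0]},{"grip":0.2,"delta_pos":[0.1,-0.8,-0.8],"rotation":[0,0,0]},{"grip":0.2,"delta_pos":[0.1,-1,-0.8],"rotation":[0,0,0]}]'
python3 -m creep '[{"grip":0.2,"delta_pos":[0.1,-0.4,0],"rotation":[0,0,0]},{"grip":0.2,"delta_pos":[0.1,-0.8,0],"rotation":[0,0,0]},{"grip":0.2,"delta_pos":[0.1,-1,0],"rotation":[0,0,0]}]'
python3 -m creep '[{"grip":0.2,"delta_pos":[0.1,-0.4,0],"rotation":[0,0,0]},{"grip":0.2,"delta_pos":[0.1,-0.8,0],"rotation":[0,0,0]},{"grip":0.2,"delta_pos":[0.1,-1,0],"rotation":[0,0,0]}]'
python3 -m creep '[{"grip":0.2,"delta_pos":[0,-0.4,0],"rotation":[0,0,0]},{"grip":0.2,"delta_pos":[0,-0.8,0],"rotation":[0,0,0]},{"grip":0.2,"delta_pos":[0,-1,0],"rotation":[0,0,0]}]'
python3 -m creep '[{"grip":0.2,"delta_pos":[0,-0.4,0],"rotation":[0,0,0]},{"grip":0.2,"delta_pos":[0,-0.8,0],"rotation":[0,0,0]},{"grip":0.2,"delta_pos":[0,-1,0],"rotation":[0,0,0]},{"grip":0.2,"delta_pos":[0,-1,0],"rotation":[0,0,0]}]'
python3 g.py .529 .204 .042 0
```

```text
clock: 24.75
tool_pos: [0.5006, -0.304, 0.0983]
orientation: [180.0, -0.1, -0.3]
force: [0.3, -0.4, -1.4]
opening: 0.055
gripper_force: 30.0
clock: 25.25
tool_pos: [0.5003, -0.3059, 0.0436]
orientation: [-180.0, 0.1, -0.2]
force: [0.2, -0.1, -0.4]
opening: 0.0558
gripper_force: 30.0
clock: 25.75
tool_pos: [0.4986, -0.3058, 0.0621]
orientation: [-179.9, 0.2, -0.3]
force: [-0.2, -0.0, 0.5]
opening: 0.0701
gripper_force: 0.0
clock: 26.25
tool_pos: [0.5108, -0.2045, 0.1448]
orientation: [-180.0, -0.1, -0.2]
force: [0.8, 0.0, 0.2]
opening: 0.07
gripper_force: 0.0
clock: 26.55
tool_pos: [0.5213, -0.1042, 0.1444]
orientation: [-180.0, -0.1, -0.2]
force: [0.1, -0.4, -0.2]
opening: 0.0704
gripper_force: 0.0
clock: 26.85
tool_pos: [0.5319, -0.0041, 0.1444]
orientation: [-180.0, -0.1, -0.2]
force: [0.2, -0.5, 0.2]
opening: 0.0705
gripper_force: 0.0
clock: 27.15
tool_pos: [0.5322, 0.0961, 0.1445]
orientation: [-180.0, -0.1, -0.1]
force: [-0.6, -0.8, -0.3]
opening: 0.0701
gripper_force: 0.0
clock: 27.55
tool_pos: [0.5325, 0.1959, 0.1441]
orientation: [-180.0, -0.0, -0.1]
force: [0.0, -0.1, -0.7]
opening: 0.0698
gripper_force: 0.0
t 27.55 p [0.5325 0.1959 0.1441] rpy [-179.9758   -0.0385   -0.0769] j [ 40.  16. -21.   0. -53.  50.] F [ 0.  -0.1 -0.7] open 0.0698
delta [-0.0363 -0.0809  1.0213]
rot [-0.0003 -0.0004 -0.0009]
```

```bash

python3 -m creep '[{"grip":0.2,"delta_pos":[-0.03,-0.075,0.1],"rotation":[0,0,0]},{"grip":0.2,"delta_pos":[-0.03,-0.075,0.4],"rotation":[0,0,0]},{"grip":0.2,"delta_pos":[-0.03,-0.075,0.7],"rotation":[0,0,0]},{"grip":0.2,"delta_pos":[-0.03,-0.075,1],"rotation":[0,0,0]},{"grip":0.2,"delta_pos":[-0.03,-0.075,1],"rotation":[0,0,0]}]'
python3 -m creep '[{"grip":0.2,"delta_pos":[0,0,0.04],"rotation":[0,0,0]},{"grip":1,"delta_pos":[0,0,0.04],"rotation":[0,0,0]},{"grip":1,"delta_pos":[0,0,0.04],"rotation":[0,0,0]},{"grip":1,"delta_pos":[0,0,0.04],"rotation":[0,0,0]},{"grip":1,"delta_pos":[0,0,0.04],"rotation":[0,0,0]}]'
python3 -m creep '[{"grip":1,"delta_pos":[0,0,-0.2],"rotation":[0,0,0]},{"grip":1,"delta_pos":[0,0,-0.5],"rotation":[0,0,0]},{"grip":1,"delta_pos":[0,0,-0.8],"rotation":[0,0,0]},{"grip":1,"delta_pos":[0,0.0,-1],"rotation":[0,0,0]},{"grip":1,"delta_pos":[0,0.0,-1],"rotation":[0,0,0]}]'
python3 g.py .42 -.21 .14 0
```

```text
clock: 28.05
tool_pos: [0.5266, 0.1982, 0.0399]
orientation: [179.7, 0.4, -0.4]
force: [-0.6, 0.5, -0.0]
opening: 0.0703
gripper_force: 0.0
clock: 28.55
tool_pos: [0.5301, 0.2015, 0.0413]
orientation: [-179.9, -0.1, -0.2]
force: [-0.9, 0.4, 7.0]
opening: 0.0534
gripper_force: 30.0
clock: 29.05
tool_pos: [0.5308, 0.202, 0.1434]
orientation: [-179.8, -0.3, -0.2]
force: [1.1, 0.6, -1.1]
opening: 0.0535
gripper_force: 30.0
t 29.05 p [0.5308 0.202  0.1434] rpy [-179.8059   -0.2743   -0.2035] j [ 41.  16. -21.   0. -53.  49.] F [ 1.1  0.6 -1.1] open 0.0535
delta [-1.0938  4.1242  0.0148]
rot [-0.0022 -0.0031 -0.0023]
```

```bash

python3 -m creep '[{"grip":1,"delta_pos":[-0.1,0.4,0],"rotation":[0,0,0]},{"grip":1,"delta_pos":[-0.2,0.8,0],"rotation":[0,0,0]},{"grip":1,"delta_pos":[-0.3,1,0],"rotation":[0,0,0]}]'
python3 -m creep '[{"grip":1,"delta_pos":[-0.1,0.4,0],"rotation":[0,0,0]},{"grip":1,"delta_pos":[-0.2,0.8,0],"rotation":[0,0,0]},{"grip":1,"delta_pos":[-0.3,1,0],"rotation":[0,0,0]}]'
python3 -m creep '[{"grip":1,"delta_pos":[-0.1,0.4,0],"rotation":[0,0,0]},{"grip":1,"delta_pos":[-0.2,0.8,0],"rotation":[0,0,0]},{"grip":1,"delta_pos":[-0.3,1,0],"rotation":[0,0,0]}]'
python3 -m creep '[{"grip":1,"delta_pos":[-0.1,0.4,0],"rotation":[0,0,0]},{"grip":1,"delta_pos":[-0.2,0.8,0],"rotation":[0,0,0]},{"grip":1,"delta_pos":[-0.2,1,0],"rotation":[0,0,0]},{"grip":1,"delta_pos":[-0.2,1,0],"rotation":[0,0,0]}]'
python3 snap.py v7 scene 40 200 300 420 2.7
python3 g.py .42 -.311 .045 0
```

```text
clock: 29.35
tool_pos: [0.4972, 0.0987, 0.1389]
orientation: [180.0, 0.1, -0.3]
force: [0.8, -0.1, -0.6]
opening: 0.0535
gripper_force: 30.0
clock: 29.65
tool_pos: [0.467, -0.001, 0.1393]
orientation: [180.0, 0.1, -0.3]
force: [0.8, 1.1, -1.9]
opening: 0.0536
gripper_force: 30.0
clock: 29.95
tool_pos: [0.4369, -0.1006, 0.1394]
orientation: [180.0, 0.1, -0.3]
force: [0.3, -1.1, -1.1]
opening: 0.0536
gripper_force: 30.0
clock: 30.35
tool_pos: [0.4169, -0.2004, 0.1394]
orientation: [180.0, 0.0, -0.4]
force: [0.1, 1.0, -1.0]
opening: 0.0532
gripper_force: 30.0
t 30.4 p [ 0.4171 -0.1995  0.1394] rpy [-179.9881    0.0442   -0.3974] j [ -1.   7. -34.  -0. -50.  91.] F [-0.7  0.4 -1.4] open 0.0536
delta [0.0374 1.1151 0.9435]
rot [-0.0001  0.0005 -0.0044]
```

View pics/v7.png

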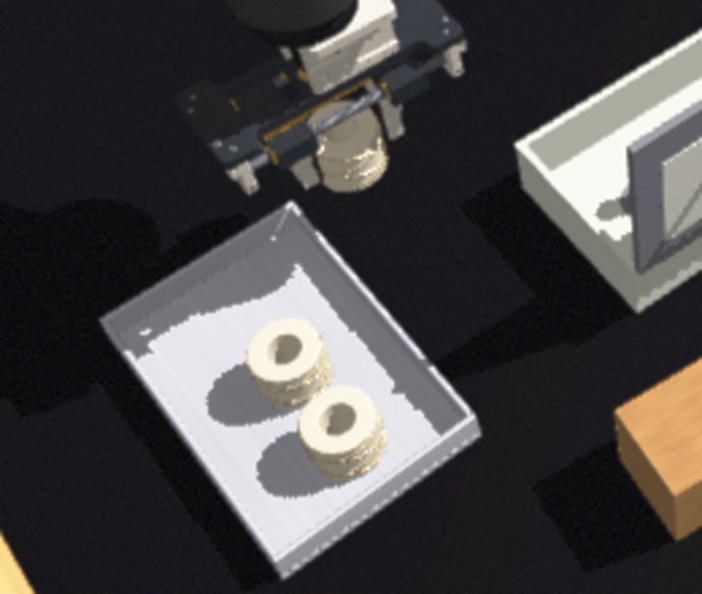

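The tray was nudged, and both cartridges went with it: all its corners shifted about (-17,0) crop px. Working out the world shift:

```bash
python3 - <<'E'
from h import *
c=proj("scene",[[.499,-.308,.03]])[0]; print(onz("scene",c+[-6.3,0],.03)-[.499,-.308,.03])
for u in((288,340),(342,420)): print(onz("scene",np.array(u)/2.7+[40,200]-.4,.05))
E
```

```text
[-8.14987696e-03 -9.85197811e-03  2.77555756e-17]
[ 0.48588768 -0.30931743  0.05      ]
[ 0.56943272 -0.31226927  0.05      ]
```

```bash

python3 -m creep '[{"grip":1,"delta_pos":[-0.06,0.3,0],"rotation":[0,0,0]},{"grip":1,"delta_pos":[-0.06,0.6,0],"rotation":[0,0,0]},{"grip":1,"delta_pos":[-0.06,0.9,0],"rotation":[0,0,0]},{"grip":1,"delta_pos":[-0.06,1,0],"rotation":[0,0,0]},{"grip":1,"delta_pos":[-0.06,1,0],"rotation":[0,0,0]}]'
python3 -m creep '[{"grip":1,"delta_pos":[0,0.17,0.1],"rotation":[0,0,0]},{"grip":1,"delta_pos":[0,0.17,0.4],"rotation":[0,0,0]},{"grip":1,"delta_pos":[0,0.17,0.7],"rotation":[0,0,0]},{"grip":1,"delta_pos":[0,0.17,0.94],"rotation":[0,0,0]},{"grip":1,"delta_pos":[0,0.17,0.94],"rotation":[0,0,0]}]'
python3 -m creep '[{"grip":1,"delta_pos":[0,0,0.02],"rotation":[0,0,0]},{"grip":0.2,"delta_pos":[0,0,0.02],"rotation":[0,0,0]},{"grip":0.2,"delta_pos":[0,0,0.02],"rotation":[0,0,0]},{"grip":0.2,"delta_pos":[0,0,0.02],"rotation":[0,0,0]},{"grip":0.2,"delta_pos":[0,0,-0.2],"rotation":[0,0,0]}]'
python3 -m creep '[{"grip":0.3,"delta_pos":[0,0,-0.4],"rotation":[0,0,0]},{"grip":0.4,"delta_pos":[0,0,-0.8],"rotation":[0,0,0]},{"grip":0.5,"delta_pos":[0,0,-1],"rotation":[0,0,0]},{"grip":0.74,"delta_pos":[0,-0.4,-1],"rotation":[0,0,0]},{"grip":0.74,"delta_pos":[0,-0.8,-1],"rotation":[0,0,0]}]'
python3 -m creep '[{"grip":0.74,"delta_pos":[0,0,-0.4],"rotation":[0,0,0.09]},{"grip":0.74,"delta_pos":[0,-0.4,-0.8],"rotation":[0,0,0.18]},{"grip":0.74,"delta_pos":[0,-0.8,-1],"rotation":[0,0,0.27]},{"grip":0.74,"delta_pos":[0,-1,-1],"rotation":[0,0,0.36]},{"grip":0.74,"delta_pos":[0,-1,-1],"rotation":[0,0,0.45]}]'
python3 snap.py v8 scene 40 100 440 420 1.87
python3 g.py .65 .099 .3 -90
```

```text
clock: 30.9
tool_pos: [0.4113, -0.2988, 0.1394]
orientation: [-180.0, 0.0, -0.3]
force: [-0.3, 0.5, -1.6]
opening: 0.0536
gripper_force: 30.0
clock: 31.4
tool_pos: [0.4092, -0.3135, 0.0431]
orientation: [-179.9, 0.3, -0.2]
force: [-0.4, -0.5, -2.3]
opening: 0.0538
gripper_force: 30.0
clock: 31.9
tool_pos: [0.4099, -0.315, 0.0648]
orientation: [-179.9, 0.2, -0.3]
force: [-0.1, -0.5, 0.3]
opening: 0.0699
gripper_force: 0.0
clock: 32.4
tool_pos: [0.4119, -0.2354, 0.1673]
orientation: [180.0, -0.2, -0.4]
force: [0.3, 1.2, -0.4]
opening: 0.0355
gripper_force: 0.0
clock: 32.9
tool_pos: [0.4125, -0.1333, 0.2683]
orientation: [-179.8, -0.2, -40.9]
force: [0.5, -0.3, 0.5]
opening: 0.0228
gripper_force: 0.0
t 32.95 p [ 0.4122 -0.1342  0.2676] rpy [-179.837    -0.1316  -41.4211] j [  8.  -4. -26.  -0. -68.  40.] F [-0.5 -0.1 -0.7] open 0.0228
delta [ 0.2408 -3.3225 -0.3142]
rot [-0.0023 -0.0006  0.5398]
```

View pics/v8.png

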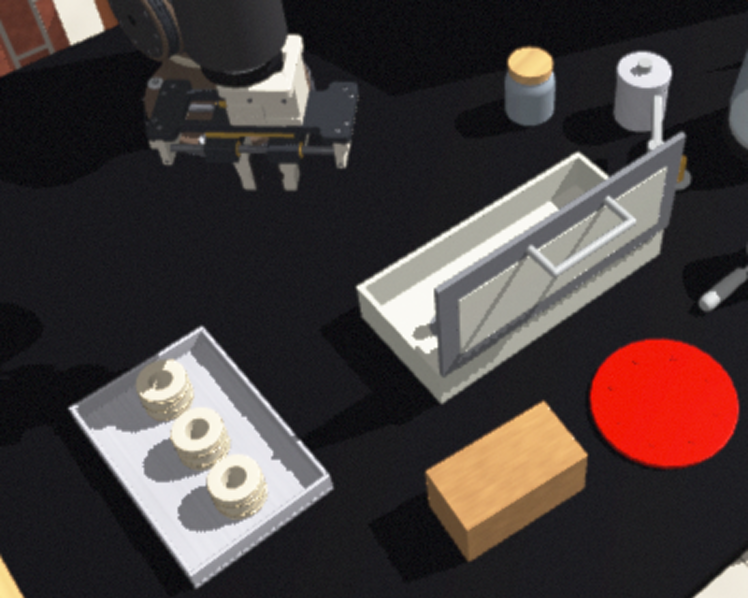

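All three cartridges stand in the tray, at crop (162,380), (200,436) and (237,487). The cover is upright with its bar at about (583,238). Going back to the bar.

```bash

python3 -m creep '[{"grip":0.74,"delta_pos":[0,0,-0.2],"rotation":[0,0,0.09]},{"grip":0.74,"delta_pos":[0,-0.2,-0.3],"rotation":[0,0,0.18]},{"grip":0.74,"delta_pos":[0,-0.4,-0.3],"rotation":[0,0,0.27]},{"grip":0.74,"delta_pos":[0,-0.6,-0.3],"rotation":[0,0,0.36]},{"grip":0.74,"delta_pos":[0,-0.8,-0.3],"rotation":[0,0,0.45]}]'
python3 -m creep '[{"grip":0.74,"delta_pos":[0,0,0],"rotation":[0,0,0.09]},{"grip":0.74,"delta_pos":[0,0,0],"rotation":[0,0,0.09]},{"grip":0.74,"delta_pos":[0,0,0],"rotation":[0,0,0.09]}]'
python3 g.py .659 .099 .29 -90
```

```text
clock: 33.45
tool_pos: [0.4645, -0.0747, 0.2964]
orientation: [-179.9, 0.0, -81.4]
force: [0.9, -0.5, -0.0]
opening: 0.0227
gripper_force: 0.0
clock: 33.75
tool_pos: [0.4639, -0.0753, 0.2961]
orientation: [-180.0, -0.0, -89.0]
force: [0.6, -0.7, -0.8]
opening: 0.0229
gripper_force: 0.0
t 33.75 p [ 0.4639 -0.0753  0.2961] rpy [-179.9949   -0.0006  -88.9742] j [ 15.  -1. -20.   0. -71. -14.] F [ 0.6 -0.7 -0.8] open 0.0229
delta [-1.7073 -1.9814  0.0609]
rot [-0.0001 -0.      0.0114]
```

```bash

python3 -m creep '[{"grip":0.74,"delta_pos":[-0.3,-0.3,0],"rotation":[0,0,0.011]},{"grip":0.74,"delta_pos":[-0.6,-0.6,0],"rotation":[0,0,0.011]},{"grip":0.74,"delta_pos":[-0.85,-0.9,0],"rotation":[0,0,0.011]},{"grip":0.74,"delta_pos":[-0.85,-1,0],"rotation":[0,0,0.011]}]'
python3 -m creep '[{"grip":0.74,"delta_pos":[-0.3,-0.3,0],"rotation":[0,0,0]},{"grip":0.74,"delta_pos":[-0.6,-0.6,0],"rotation":[0,0,0]},{"grip":0.74,"delta_pos":[-0.85,-0.9,0],"rotation":[0,0,0]},{"grip":0.74,"delta_pos":[-0.86,-0.98,0],"rotation":[0,0,0]},{"grip":0.74,"delta_pos":[-0.86,-0.98,0],"rotation":[0,0,0]}]'
python3 g.py .659 .099 .2 -90
```

```text
clock: 34.15
tool_pos: [0.5651, 0.0132, 0.2954]
orientation: [180.0, -0.0, -89.9]
force: [0.2, -0.9, -0.4]
opening: 0.0227
gripper_force: 0.0
clock: 34.65
tool_pos: [0.662, 0.0966, 0.2948]
orientation: [179.9, -0.0, -90.1]
force: [0.0, -0.6, -0.0]
opening: 0.0228
gripper_force: 0.0
t 34.65 p [0.662  0.0966 0.2948] rpy [179.9067  -0.0449 -90.1019] j [ 25.  19.   4.   0. -75. -25.] F [ 0.  -0.6 -0. ] open 0.0228
delta [-0.0243  0.0285  0.9481]
rot [ 0.001  -0.0005 -0.0011]
```

```bash

python3 -m creep '[{"grip":0.74,"delta_pos":[0,0.028,0],"rotation":[0,0,0]},{"grip":0.74,"delta_pos":[0,0.028,0.3],"rotation":[0,0,0]},{"grip":0.74,"delta_pos":[0,0.028,0.5],"rotation":[0,0,0]},{"grip":0.74,"delta_pos":[0,0.028,0.6],"rotation":[0,0,0]},{"grip":0.74,"delta_pos":[0,0.028,0.6],"rotation":[0,0,0]}]'
python3 g.py .659 .099 .2 -90
```

```text
clock: 35.15
tool_pos: [0.6575, 0.0959, 0.2354]
orientation: [179.9, -0.0, -90.3]
force: [0.2, 0.5, -0.2]
opening: 0.0227
gripper_force: 0.0
t 35.15 p [0.6575 0.0959 0.2354] rpy [179.9099  -0.0305 -90.2748] j [ 25.  20.  -2.  -0. -68. -25.] F [ 0.2  0.5 -0.2] open 0.0227
delta [-0.0309 -0.0158  0.3541]
rot [ 0.001  -0.0003 -0.0031]
```

```bash

python3 -m creep '[{"grip":0.74,"delta_pos":[-0.03,-0.016,0.1],"rotation":[0,0,0]},{"grip":0.74,"delta_pos":[-0.03,-0.016,0.25],"rotation":[0,0,0]},{"grip":0.74,"delta_pos":[-0.03,-0.016,0.35],"rotation":[0,0,0]},{"grip":0.74,"delta_pos":[-0.03,-0.016,0.35],"rotation":[0,0,0]}]'
python3 -m creep '[{"grip":1,"delta_pos":[0,0,0],"rotation":[0,0,0]},{"grip":1,"delta_pos":[0,0,0],"rotation":[0,0,0]},{"grip":1,"delta_pos":[0,0,0],"rotation":[0,0,0]},{"grip":1,"delta_pos":[0,0,0],"rotation":[0,0,0]}]'
```

```text
clock: 35.55
tool_pos: [0.6597, 0.0998, 0.1997]
orientation: [179.9, -0.0, -90.3]
force: [0.3, 0.3, 1.0]
opening: 0.0229
gripper_force: 0.0
clock: 35.95
tool_pos: [0.6602, 0.1, 0.2015]
orientation: [-180.0, 0.0, -90.3]
force: [-2.9, 0.9, 1.5]
opening: 0.0087
gripper_force: 30.0
```

```bash

python3 -m creep '[{"grip":1,"delta_pos":[0,0.071,-0.023],"rotation":[0,0,0]},{"grip":1,"delta_pos":[0,0.144,-0.043],"rotation":[0,0,0]},{"grip":1,"delta_pos":[0,0.217,-0.058],"rotation":[0,0,0]},{"grip":1,"delta_pos":[0,0.291,-0.07],"rotation":[0,0,0]},{"grip":1,"delta_pos":[0,0.366,-0.078],"rotation":[0,0,0]}]'
python3 -m creep '[{"grip":1,"delta_pos":[0,0.075,-0.004],"rotation":[0,0,0]},{"grip":1,"delta_pos":[0,0.15,-0.004],"rotation":[0,0,0]},{"grip":1,"delta_pos":[0,0.225,-0.001],"rotation":[0,0,0]},{"grip":1,"delta_pos":[0,0.299,0.007],"rotation":[0,0,0]},{"grip":1,"delta_pos":[0,0.373,0.019],"rotation":[0,0,0]}]'
python3 g.py .5494 .1 .196 -90
```

```text
clock: 36.45
tool_pos: [0.6254, 0.1001, 0.2109]
orientation: [-179.7, 0.0, -90.2]
force: [5.7, -2.3, 4.3]
opening: 0.0093
gripper_force: 30.0
clock: 36.95
tool_pos: [0.5878, 0.1001, 0.2093]
orientation: [-179.7, 0.0, -90.2]
force: [4.0, -2.5, 5.6]
opening: 0.0095
gripper_force: 30.0
t 36.95 p [0.5878 0.1001 0.2093] rpy [-179.6881    0.0274  -90.2322] j [ 29.  15. -13.   0. -62. -29.] F [ 4.  -2.5  5.6] open 0.0095
delta [0.0029 0.3846 0.131 ]
rot [-0.0035  0.0003 -0.0026]
```

```bash

python3 -m creep '[{"grip":1,"delta_pos":[0,0.076,0.015],"rotation":[0,0,0]},{"grip":1,"delta_pos":[0,0.15,0.035],"rotation":[0,0,0]},{"grip":1,"delta_pos":[0,0.226,0.058],"rotation":[0,0,0]},{"grip":1,"delta_pos":[0,0.3,0.085],"rotation":[0,0,0]},{"grip":1,"delta_pos":[0,0.375,0.115],"rotation":[0,0,0]}]'
python3 -m creep '[{"grip":1,"delta_pos":[0,0,0],"rotation":[0,0,0]},{"grip":1,"delta_pos":[0,0,0],"rotation":[0,0,0]}]'
python3 g.py .5494 .1 .196 -90
```

```text
clock: 37.45
tool_pos: [0.5493, 0.1001, 0.1967]
orientation: [-179.8, 0.0, -90.2]
force: [4.8, -3.3, 1.1]
opening: 0.009
gripper_force: 30.0
clock: 37.65
tool_pos: [0.5478, 0.1001, 0.1959]
orientation: [179.9, -0.0, -90.3]
force: [-3.4, -2.0, 9.4]
opening: 0.0092
gripper_force: 30.0
t 37.65 p [0.5478 0.1001 0.1959] rpy [179.9493  -0.018  -90.2577] j [ 30.  12. -19.  -0. -60. -31.] F [-3.4 -2.   9.4] open 0.0092
delta [ 0.0012 -0.0157 -0.0006]
rot [ 0.0006 -0.0002 -0.0029]
```

```bash

python3 -m creep '[{"grip":0.8,"delta_pos":[0,0,0],"rotation":[0,0,0]},{"grip":0.8,"delta_pos":[0,0,0],"rotation":[0,0,0]},{"grip":0.8,"delta_pos":[0,0,0],"rotation":[0,0,0]},{"grip":0.8,"delta_pos":[0,0,-0.2],"rotation":[0,0,0]},{"grip":0.8,"delta_pos":[0,0,-0.6],"rotation":[0,0,0]}]'
python3 -m creep '[{"grip":1,"delta_pos":[-0.3,0,-0.2],"rotation":[0,0,0]},{"grip":1,"delta_pos":[-0.7,0.1,-0.2],"rotation":[0,0,0]},{"grip":1,"delta_pos":[-1,0.15,-0.2],"rotation":[0,0,0]}]'
python3 -m creep '[{"grip":1,"delta_pos":[-0.4,0,0],"rotation":[0,0,0]},{"grip":1,"delta_pos":[-0.8,0.1,0],"rotation":[0,0,0]},{"grip":1,"delta_pos":[-1,0.15,0],"rotation":[0,0,0]}]'
python3 -m creep '[{"grip":1,"delta_pos":[-0.4,0,0],"rotation":[0,0,0]},{"grip":1,"delta_pos":[-0.8,0.1,0],"rotation":[0,0,0]},{"grip":1,"delta_pos":[-1,0.1,0],"rotation":[0,0,0]},{"grip":1,"delta_pos":[-1,0.1,0],"rotation":[0,0,0]}]'
python3 snap.py v9 scene 40 100 440 420 1.87
python3 g.py .508 .415 .1 -90
```

```text
clock: 38.15
tool_pos: [0.547, 0.0999, 0.2526]
orientation: [179.6, -0.1, -90.3]
force: [1.2, 0.7, -0.0]
opening: 0.0177
gripper_force: 0.0
clock: 38.45
tool_pos: [0.534, 0.2022, 0.276]
orientation: [-180.0, 0.1, -90.3]
force: [0.7, -0.8, -1.1]
opening: 0.0017
gripper_force: 0.0
clock: 38.75
tool_pos: [0.519, 0.3033, 0.2746]
orientation: [179.9, -0.0, -90.2]
force: [0.9, -0.7, 0.2]
opening: 0.0006
gripper_force: 0.0
clock: 39.15
tool_pos: [0.5097, 0.403, 0.274]
orientation: [179.9, -0.1, -90.1]
force: [0.1, -1.7, -0.4]
opening: 0.0006
gripper_force: 0.0
t 39.2 p [0.5099 0.4016 0.2743] rpy [179.9352  -0.0711 -90.1782] j [ 55.  17.  -1.  -0. -72. -56.] F [ 0.   0.4 -0.6] open 0.0004
delta [-0.1362  0.0175  1.7428]
rot [ 0.0007 -0.0008 -0.002 ]
```

View pics/v9.png

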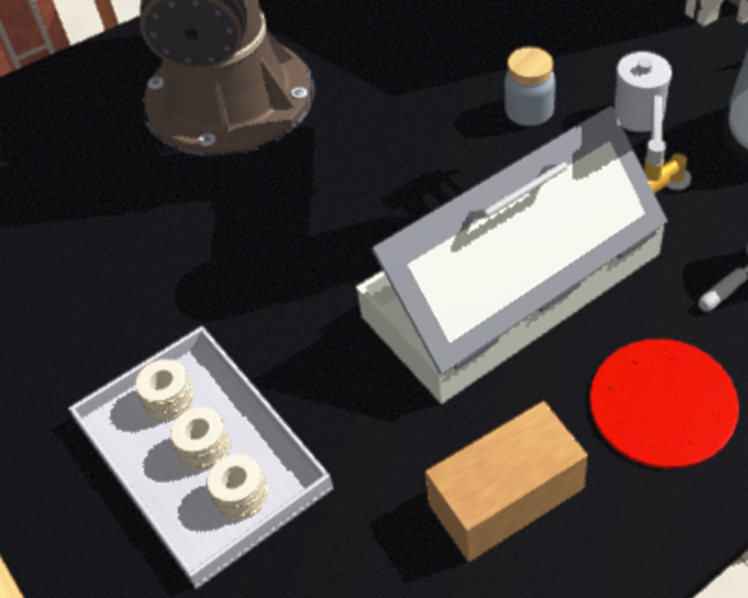

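The cover is propped half-way, with free-edge corners at crop (374,246) and (609,108), and the lever is still at 45°. I'll check the cover angle and start closing the valve.

```bash
python3 - <<'E'
from h import *
for t in(36.4,45,53.6):
    a=np.radians(t)
    for o in (0,.008):
        P=[[.609-.16*np.cos(a)+o*np.sin(a),.099+y,.062+.16*np.sin(a)+o*np.cos(a)] for y in(-.175,.175)]
        print(t,o,((proj("scene",P)+.4-[40,100])*1.87).round(0).tolist())
E
python3 -m creep '[{"grip":1,"delta_pos":[-0.135,0.02,0.3],"rotation":[0,0,0]},{"grip":1,"delta_pos":[-0.135,0.02,0.7],"rotation":[0,0,0]},{"grip":1,"delta_pos":[-0.135,0.02,1],"rotation":[0,0,0]},{"grip":1,"delta_pos":[-0.135,0.02,1],"rotation":[0,0,0]}]'
python3 -m creep '[{"grip":1,"delta_pos":[0,0,0.3],"rotation":[0,0,0]},{"grip":1,"delta_pos":[0,0,0.6],"rotation":[0,0,0]},{"grip":1,"delta_pos":[0,0,0.77],"rotation":[0,0,0]},{"grip":1,"delta_pos":[0,0,0.77],"rotation":[0,0,0]},{"grip":1,"delta_pos":[0,0,0.77],"rotation":[0,0,0]}]'
python3 g.py .508 .394 .095 -90
```

```text
36.4 0 [[365.0, 251.0], [601.0, 111.0]]
36.4 0.008 [[367.0, 249.0], [604.0, 109.0]]
45 0 [[372.0, 249.0], [610.0, 107.0]]
45 0.008 [[374.0, 248.0], [614.0, 106.0]]
53.6 0 [[380.0, 249.0], [622.0, 105.0]]
53.6 0.008 [[383.0, 250.0], [626.0, 105.0]]
clock: 39.6
tool_pos: [0.5068, 0.411, 0.1707]
orientation: [179.7, -0.4, -90.4]
force: [0.1, -0.8, 0.2]
opening: 0.0005
gripper_force: 0.0
clock: 40.1
tool_pos: [0.5094, 0.4144, 0.1003]
orientation: [-179.9, 0.1, -90.3]
force: [0.6, 0.5, 0.4]
opening: 0.0004
gripper_force: 0.0
t 40.1 p [0.5094 0.4144 0.1003] rpy [-179.9163    0.0574  -90.2746] j [ 56.  26. -12.   0. -52. -56.] F [0.6 0.5 0.4] open 0.0004
delta [0.2037 0.0133 0.0526]
rot [-0.0009  0.0006 -0.0031]
```

```bash

python3 -m creep '[{"grip":1,"delta_pos":[0,0,0.05],"rotation":[0,0,0]},{"grip":1,"delta_pos":[0.07,0,0.05],"rotation":[0,0,0]},{"grip":1,"delta_pos":[0.14,0.01,0.05],"rotation":[0,0,0]},{"grip":1,"delta_pos":[0.2,0.015,0.05],"rotation":[0,0,0]},{"grip":1,"delta_pos":[0.2,0.015,0.05],"rotation":[0,0,0]}]'
python3 -m creep '[{"grip":1,"delta_pos":[0.06,0.05,0],"rotation":[0,0,0]},{"grip":1,"delta_pos":[0.12,0.1,0],"rotation":[0,0,0]},{"grip":1,"delta_pos":[0.18,0.14,0],"rotation":[0,0,0]},{"grip":1,"delta_pos":[0.23,0.17,0],"rotation":[0,0,0]},{"grip":1,"delta_pos":[0.23,0.17,0],"rotation":[0,0,0]}]'
python3 -m creep '[{"grip":1,"delta_pos":[0.06,0.03,0],"rotation":[0,0,0]},{"grip":1,"delta_pos":[0.1,0.05,0],"rotation":[0,0,0]},{"grip":1,"delta_pos":[0.14,0.06,0],"rotation":[0,0,0]},{"grip":1,"delta_pos":[0.18,0.06,0],"rotation":[0,0,0]},{"grip":1,"delta_pos":[0.18,0.06,0],"rotation":[0,0,0]}]'
python3 g.py .485 .35 .095 -90
```

```text
clock: 40.6
tool_pos: [0.5068, 0.3931, 0.0938]
orientation: [-180.0, 0.0, -90.3]
force: [0.0, -0.6, 0.1]
opening: 0.0007
gripper_force: 0.0
clock: 41.1
tool_pos: [0.4891, 0.3704, 0.0935]
orientation: [180.0, -0.0, -90.3]
force: [-0.1, -0.0, 0.4]
opening: 0.0008
gripper_force: 0.2
clock: 41.6
tool_pos: [0.4832, 0.3523, 0.0932]
orientation: [179.9, -0.1, -90.3]
force: [1.0, -0.0, 0.3]
opening: 0.0005
gripper_force: 0.1
t 41.6 p [0.4832 0.3523 0.0932] rpy [179.9488  -0.0509 -90.2995] j [ 55.  22. -20.  -0. -48. -55.] F [ 1.  -0.   0.3] open 0.0005
delta [ 0.0233 -0.0179 -0.018 ]
rot [ 0.0006 -0.0006 -0.0033]
```

```bash

python3 -m creep '[{"grip":1,"delta_pos":[0.02,0,0],"rotation":[0,0,0]},{"grip":1,"delta_pos":[0.04,0,0],"rotation":[0,0,0]}]'
python3 -m creep '[{"grip":1,"delta_pos":[0.02,0,0],"rotation":[0,0,0]}]'
python3 -m creep '[{"grip":1,"delta_pos":[0.02,0,0],"rotation":[0,0,0]}]'
python3 snap.py v10 scene 330 120 430 220 4
```

```text
clock: 41.8
tool_pos: [0.4833, 0.3502, 0.0932]
orientation: [180.0, 0.1, -90.3]
force: [-5.4, 12.0, -1.6]
opening: 0.0005
gripper_force: 5.6
clock: 41.9
tool_pos: [0.4834, 0.35, 0.0933]
orientation: [-180.0, 0.3, -90.3]
force: [-7.4, 17.8, -3.5]
opening: 0.0004
gripper_force: 8.9
clock: 42.0
tool_pos: [0.4834, 0.3498, 0.0934]
orientation: [-179.9, 0.4, -90.2]
force: [-9.7, 24.0, -7.1]
opening: 0.0005
gripper_force: 12.1
```

View pics/v10.png

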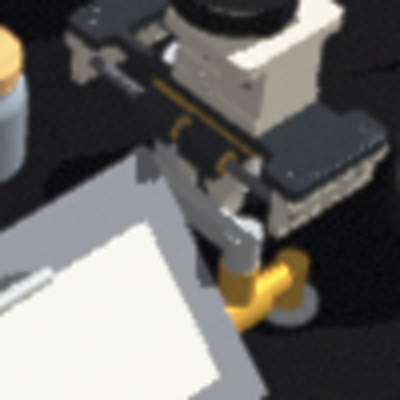

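The lever is against its stop: force climbs with no motion, at y=0.350 where the shut lever should be. Backing off upward, then checking the lever numerically with my remaining views used up.

```bash

python3 -m creep '[{"grip":1,"delta_pos":[-0.1,0,0],"rotation":[0,0,0]},{"grip":1,"delta_pos":[-0.3,-0.1,0],"rotation":[0,0,0]},{"grip":1,"delta_pos":[-0.3,-0.1,-0.3],"rotation":[0,0,0]},{"grip":1,"delta_pos":[-0.3,-0.1,-0.7],"rotation":[0,0,0]},{"grip":1,"delta_pos":[-0.3,-0.1,-1],"rotation":[0,0,0]}]'
python3 -m creep '[{"grip":1,"delta_pos":[0,0,-0.4],"rotation":[0,0,0]},{"grip":1,"delta_pos":[0,0,-0.8],"rotation":[0,0,0]},{"grip":1,"delta_pos":[0.2,0.3,-0.9],"rotation":[0,0,0]},{"grip":1,"delta_pos":[0,0.7,-0.9],"rotation":[0,0,0]},{"grip":1,"delta_pos":[-0.2,1,-0.9],"rotation":[0,0,0]}]'
python3 -m creep '[{"grip":1,"delta_pos":[-0.3,0.3,0],"rotation":[0,0,0]},{"grip":1,"delta_pos":[-0.6,0.6,0],"rotation":[0,0,0]},{"grip":1,"delta_pos":[-0.9,0.8,0],"rotation":[0,0,0]},{"grip":1,"delta_pos":[-1,0.8,0],"rotation":[0,0,0]},{"grip":1,"delta_pos":[-1,0.8,0],"rotation":[0,0,0]}]'
python3 - <<'E'
from plant import ctrl
import h; from h import *
for n in("scene","top"):
    C[n]=ctrl.snapshot(n); g=cv2.cvtColor(C[n]["color"],cv2.COLOR_RGB2GRAY).astype(np.float32)
    r=[]
    for v in np.radians(range(-12,61,3)):
        s=np.linspace(.03,.09,40); p=proj(n,np.c_[.529-s*np.cos(v),.334+s*np.sin(v),0*s+.096]).astype(np.float32)
        r.append((int(round(np.degrees(v))),int(cv2.remap(g,p[None,:,0],p[None,:,1],cv2.INTER_LINEAR).mean())))
    print(n,r)
# tray/cartridges: bright cream tops in both views
P=[]
for n in("scene","top"):
    hsv=cv2.cvtColor(C[n]["color"],cv2.COLOR_RGB2HSV); m=cv2.inRange(hsv,(15,25,150),(40,120,255))
    k,_,st,ce=cv2.connectedComponentsWithStats(m); 
    x=[(onz(n,ce[i],.045)[:2].round(3).tolist(),int(st[i,4])) for i in range(1,k) if st[i,4]>40]
    print(n,[a for a in x if .35<a[0][0]<.65 and -.45<a[0][1]<-.2])
E
python3 g.py
```

```text
clock: 42.55
tool_pos: [0.4939, 0.3748, 0.1948]
orientation: [180.0, -0.1, -90.3]
force: [-0.2, 0.6, 0.1]
opening: 0.0006
gripper_force: 0.0
clock: 43.05
tool_pos: [0.3927, 0.3944, 0.2841]
orientation: [-180.0, -0.0, -90.4]
force: [0.3, 0.5, 0.7]
opening: 0.0006
gripper_force: 0.0
clock: 43.55
tool_pos: [0.3138, 0.4967, 0.2825]
orientation: [180.0, -0.1, -90.2]
force: [0.4, -0.7, -0.5]
opening: 0.0002
gripper_force: 0.0
scene [(-12, 138), (-9, 147), (-6, 167), (-3, 192), (0, 204), (3, 170), (6, 128), (9, 113), (12, 107), (15, 107), (18, 108), (21, 109), (24, 111), (27, 110), (30, 111), (33, 112), (36, 113), (39, 116), (42, 124), (45, 130), (48, 132), (51, 96), (54, 35), (57, 27), (60, 26)]
top [(-12, 46), (-9, 62), (-6, 109), (-3, 204), (0, 234), (3, 212), (6, 101), (9, 46), (12, 24), (15, 17), (18, 15), (21, 15), (24, 15), (27, 14), (30, 15), (33, 14), (36, 15), (39, 16), (42, 18), (45, 23), (48, 28), (51, 33), (54, 37), (57, 38), (60, 40)]
scene [([0.406, -0.316], 70), ([0.441, -0.314], 208), ([0.487, -0.316], 68), ([0.519, -0.315], 206), ([0.563, -0.314], 71), ([0.594, -0.314], 193)]
top [([0.558, -0.293], 73), ([0.487, -0.295], 72), ([0.409, -0.29], 69)]
t 43.65 p [0.3146 0.4953 0.2828] rpy [179.986   -0.1073 -90.2822] j [ 77.  11.  -8.   0. -71. -77.] F [ 0.6 -0.5 -0. ] open 0.0004
```

The lever peaks at 0° in both views, and the cartridges sit at x≈0.41, 0.49 and 0.57 in the tray. Handing in.

```bash
python3 -c "
from plant import ctrl;print(ctrl.close_job())"
```

```text
the job is handed in; nothing more can be done
None
```

I handed the job in (no verdict came back): the valve went to half open and is now shut, the cover went upright and is back at about 45°, all three cartridges stand in the tray, and I saw no sign that any bystander had moved.

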